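# Set the length stop and hold the channel out for sawing

## Task

The yellow channel on the cut-off block is to be sawn at its scribed line. Turn the black dial until its white pointer stands at the red mark, which backs the length stop off to the cutting length; then slide the channel out along the block, without lifting it off, until the scribed line is level with the block's sawing edge. More than half of the channel then hangs out beyond the edge and would tip, so finish while still holding it: straight, flat on the block, ready for the saw.

Things in the scene. Friction and masses are not known exactly. Their poses are not given: they have to be found in the camera images.
- cutoff_block: Green and grey cut-off block fixed to the bench. Origin on the bench top, straight below the middle of the sawing edge; x is level, the way the channel slides out; z up. Its bed, on which the channel lies, spans y -20 to +20 mm, x -145 mm to 0 (the sawing edge), top 60 mm above the bench. The stop's gear housing: x -98 to -22, y -145 to -75 mm, 46 mm high, the dial on top.
- saw_edge (a point): Middle of the sawing edge: the upper end edge of the bed (bright steel strip), 60 mm above the bench; axes as cutoff_block. Bed and edge are ground and oiled, slippery (friction about 0.2).
- dial_grip (a point): On the upright axis of the dial at the height to grip its bar: 67.5 mm above the bench, at x = -60, y = -110 mm of cutoff_block. It turns with the dial; its x runs along the bar toward the white pointer. The black bar is 12 mm thick (y), 44 mm long (x), 22 mm high; its top is 10 mm above this point, the round skirt under it (46 mm across) 12 mm below, the scale plate (68 mm across) 18 mm below.
- stop_dial (a joint): Turn of the dial in rad. It grows as the dial is turned clockwise seen from above; the pointer looks along cutoff_block's x at 0. Range 0 to 4.2; the red mark on its scale is at 3.00. Stiff (about 0.13 N m); it stays where it is left. A pinion under it drives the length stop: each rad moves it 20 mm along cutoff_block's x.
- stop_face (a point): Middle of the length stop's face (round steel button, 12 mm across, on a flat arm that comes from the rack rod and stands up to 79 mm above the bench), 68 mm above the bench, on the bed's middle line. Its x in cutoff_block is 30 mm + 20 mm per rad of the dial: 90 mm at the red mark. It stops the channel's leading end; pushed with over about 7 N it gives way and turns the dial.
- channel_mid (a point): Centre of the yellow channel, half-way up (14 mm over its underside). The channel is 130 mm long (its x axis, toward the length stop), 50 mm wide (y) and 28 mm high, 0.34 kg, and lies on the bed with its open side down, 5 mm wider than the bed on each side.
- cut_line (a point): The scribed line, drawn black across the channel's top and down both sides: this point is in the middle of its width, at the height of its underside. It lies 25 mm behind the channel's centre (-x), 90 mm from the leading end and 40 mm from the tail end. Axes as the channel.
- pliers: Bystander: red-handled pliers lying on the bench left of the block, 182 mm long (along y), 12 mm high, origin under the middle.
- strip: Bystander: yellow angle strip lying on the bench right of the block, 160 x 46 mm, 14 mm high, origin under its middle, long along its y.
Mind the look-alikes: they are no part of the job. Of the things that look like the part that bears channel_mid, the largest one is meant.

How it is judged:
By the outcome, as a careful person would: the job done as asked, in the order asked, and still so for the second after the job is handed in, while the arm keeps its last pose, push and grip.
It also fails if it takes over 58 s, if anything falls off the work surface, if the arm or the gripper's body presses on something with over 40 N, if the wrist force passes 120 N, or if a joint passes its speed limit or range.

## Robot

A 6-joint arm with a two-finger parallel gripper is mounted at the origin on a cart in front of the work surface, level with it; the furniture and walls round the work are solid. World frame = base frame: x ahead of the robot, y to its left, z up, the work surface at z = 0. Lengths are in m, angles in rad, forces in N, time in s.
With the tool pointing down it reaches from about 0.275 to 0.975 m from the base axis. Payload 8.4 kg.
Tool frame: the origin (TCP) lies midway between the tips of the shut fingers; the grasp point (between the pads) lies behind it (r.tcp_to_grasp is the x of the grasp point in the tool frame, in m); x points along the fingers, y is the direction in which the jaws open and shut, and the axes are right-handed (so a half turn about x gives the same grasp; the last joint's range is limited). The gripper opens to 92 mm and grips with 3 to 60 N. Pads are 20 mm wide; open, the fingers measure 128 mm over their backs; the gripper's body (75 mm by 189 mm) begins 69 mm behind the grasp point.
Start: joints at [-1.321, 0.353, 1.633, -0, 1.155, -0.002], TCP at [0.156, -0.605, 0.215] pointing down, gripper open.
Joint ranges: [-2.63, 2.63], [-0.92, 2.1], [0.06, 2.66], [-1.3, 4.44], [0, 2.69], [-3.02, 3.02]. Speed limits (rad/s): [2.22, 2.22, 2.79, 3.14, 3.14, 3.14].

## Interface

Orientations are given as [roll, pitch, yaw] about the fixed x, y, z axes, in that order (R = Rz(yaw) Ry(pitch) Rx(roll)).
In Python, from station import r gives the robot as it stands.
- The arm moves only by the tool step_arm, never from a script. Its argument "steps" is a list of rows, each an object of numbers: "hand": the closure in counts, from 0 (fully open) to 255 (shut); "dx", "dy", "dz": the shift along the world's x, y, z in mm; "ax", "ay", "az": the turn, a rotation vector about the world's x, y, z in degrees. A call has 1 to 10 rows; each row is the pose to reach, as a shift and turn from the pose commanded when the call began; what a row does not reach only later rows make up. A row lasts 1/10 s, in which the tool goes at most 50 mm and 8.59 degrees, less where a joint would pass 70% of its speed; a pose out of reach is approached as far as the arm can. A call with a gripper value outside its range is refused whole. The fingers move at their own pace and stop on an object; "force" is the grip in N (left out, the last holds). Time passes only in rows, so rows that repeat a pose let the fingers close. It gives the time, the measured TCP pose, the force and the opening at its end, in the units of the state.
- r.observe(): the state, without advancing time (a new reading comes with each control period).
- r.grab_frame(name): name is "scene" or "top" or "wrist"; returns (picture, depth): 420x560x3 uint8, red, green, blue; 420x560 float32, m along the optical axis (not along the pixel's ray), 0 where there is no reading.
- r.camera_params(name): a dict with "K" (3x3 intrinsics, pixels), "extrinsics" (4x4, takes a point from world to camera coordinates); the wrist camera has in their place "tool_from_camera" (4x4, takes a point from camera to tool coordinates, whose origin is the TCP and whose axes are the tool frame's). Camera axes: x right, y up, looking along -z (the intrinsics and any distortion apply to the point x, -y, -z); pixel columns grow to the right and rows downward; lengths in m; the calibration is good to about 2 mm. A picture is of the moment at which its call begins: read the wrist's pose just before it. camera_params takes no time and is no camera call.
- r.hand_in(): hands the job in, once; it reports no verdict.
Trained networks look in the newest picture that a camera, given by its name, has taken for a name from the list of things; names that differ only in an ending like _2 or _b are one class to them, and where a whole thing is asked for, a point or a joint stands for the part that bears it (a point fixed in the world has none). Each returns a list of dicts, best first, with "p" (0 to 1); they miss things now and then, are a little off and sometimes report something else, mostly with a low value. They report only what shows in the picture. A call takes as long as a camera call. They do not tell look-alikes from the thing itself.
- r.boxes_of(target, camera): "location" ([column, row] in pixels, amid what is visible of it).
- r.landmark_of(target, camera): "location" ([column, row] in pixels: a listed point, or the origin of a listed thing).
The state is a dict: "t": time; "joints": joint angles; "dq": joint speeds; "tau": joint torques, N m; "eef_pos": TCP position; "tool_rot": TCP orientation; "ft_force": force on the tool from outside, world axes, zero at the start; "moment": the same for the moment, N m; "gripper_width": opening from 0.0 (shut) to 1.0 (fully open).
Only numpy, scipy, OpenCV 4.12 (cv2) and the standard library are available. Lean on these libraries where they do the work, as an engineer would, in place of code of your own. Each camera call takes 0.05 s, during which the arm holds its last target.

## Working session

There is one attempt and no reset: what is moved stays moved. The work goes in short steps, Python scripts to look and compute and a tool call to move; the robot and the scene stay as the last step left them, time stands still between calls to the robot, and variables do not carry over. Pictures are saved under pics/ and viewed, and the job is handed in when it is done.

Besides the shell and the picture viewer there is one more tool, called after "Request:" as name(argument=value, ...), one argument or row to a line, values as JSON. step_arm: Moves the arm, as the interface text tells. Its arguments: {"type":"object","properties":{"steps":{"type":"array","items":{"type":"object","properties":{"hand":{"type":"number"},"dx":{"type":"number"},"dy":{"type":"number"},"dz":{"type":"number"},"ax":{"type":"number"},"ay":{"type":"number"},"az":{"type":"number"}}}},"force":{"type":"number"}},"required":["steps"]}

```bash
mkdir -p pics; ls; cat > h.py <<'E'
import numpy as np, cv2
from station import r
from scipy.spatial.transform import Rotation as R
def save(n,fn):
    p,d=r.grab_frame(n); cv2.imwrite('pics/'+fn,p[:,:,::-1]); np.save('pics/'+fn[:-4]+'_d.npy',d); return p,d
def c2w(n,obs=None):
    c=r.camera_params(n)
    if 'extrinsics' in c: return np.array(c['K']),np.linalg.inv(np.array(c['extrinsics']))
    o=obs or r.observe(); T=np.eye(4); T[:3,:3]=rot(o); T[:3,3]=o['eef_pos']
    return np.array(c['K']),T@np.array(c['tool_from_camera'])
def rot(o):
    return R.from_euler('xyz',o['tool_rot']).as_matrix()
def ray(n,px,K=None,T=None):
    if K is None: K,T=c2w(n)
    u,v=px; d=np.array([(u-K[0,2])/K[0,0],-(v-K[1,2])/K[1,1],-1.]); return T[:3,3],T[:3,:3]@d
def atz(n,px,z,K=None,T=None):
    o,d=ray(n,px,K,T); return o+d*(z-o[2])/d[2]
def atd(n,px,depth,K=None,T=None):
    o,d=ray(n,px,K,T); return o+d*depth
def tri(rays):
    A=np.zeros((3,3));b=np.zeros(3)
    for o,d in rays:
        d=d/np.linalg.norm(d);P=np.eye(3)-np.outer(d,d);A+=P;b+=P@o
    x=np.linalg.solve(A,b)
    return x,[np.linalg.norm((np.eye(3)-np.outer(d,d)/(d@d))@(x-o)) for o,d in rays]
E
python3 - <<'E'
from h import *
print({k:np.round(v,4) for k,v in r.observe().items()}, r.tcp_to_grasp)
for n in ['scene','top']:
    p,d=save(n,n+'0.png'); K,T=c2w(n); c=r.camera_params(n); print(n,c.keys(),K.tolist(),np.round(T,3).tolist(),[ (k,c[k]) for k in c if k not in('K','extrinsics')])
    for t in ['cutoff_block','saw_edge','dial_grip','stop_face','channel_mid','cut_line','pliers','strip']:
        print(t,[(round(x['p'],2),np.round(x['location'],1).tolist()) for x in r.landmark_of(t,n)[:4]])
    print('box',[(round(x['p'],2),np.round(x['location'],1).tolist()) for x in r.boxes_of('channel_mid',n)[:5]])
c=r.camera_params('wrist');print(c)
E
```

```text
pics
{'t': np.float64(0.0), 'joints': array([-1.3214,  0.3536,  1.6341, -0.    ,  1.1552, -0.0024]), 'dq': array([-0.0005, -0.0001, -0.002 ,  0.0002,  0.001 , -0.0012]), 'tau': array([-3.00000e-03, -5.93850e+01, -3.34222e+01,  6.95000e-02,
        2.34000e-02, -1.00000e-04]), 'eef_pos': array([ 0.1556, -0.6048,  0.2139]), 'tool_rot': array([-1.5504,  1.5694,  1.843 ]), 'ft_force': array([-1.0022,  0.2167,  0.0808]), 'moment': array([-0.0296,  0.0149, -0.008 ]), 'gripper_width': np.float64(1.0022)} -0.0187
scene dict_keys(['K', 'extrinsics']) [[391.65795754734177, 0.0, 285.53859448957195], [0.0, 391.65795754734177, 209.91950382414834], [0.0, 0.0, 1.0]] [[-0.861, 0.319, -0.395, 0.28], [-0.508, -0.546, 0.666, 0.534], [-0.003, 0.775, 0.632, 0.632], [0.0, 0.0, 0.0, 1.0]] []
cutoff_block [(0.83, [328.4, 230.9])]
saw_edge [(0.65, [331.8, 208.7]), (0.64, [328.2, 233.4])]
dial_grip [(0.83, [292.8, 185.9])]
stop_face [(0.78, [325.7, 224.1])]
channel_mid [(0.96, [275.3, 294.4]), (0.72, [291.1, 162.0]), (0.6, [337.1, 185.5])]
cut_line [(0.84, [285.8, 166.1]), (0.75, [340.9, 188.2]), (0.65, [267.
[... 804 characters left out ...]
6.1, 231.5])]
pliers [(0.82, [176.4, 237.5]), (0.34, [329.7, 233.7])]
strip [(0.64, [381.0, 261.8])]
box [(0.97, [327.7, 233.7]), (0.83, [374.2, 167.2]), (0.71, [223.3, 235.0])]
{'K': array([[369.43664804,   0.        , 282.63635113],
       [  0.        , 369.43664804, 209.0842502 ],
       [  0.        ,   0.        ,   1.        ]]), 'tool_from_camera': array([[ 9.52249011e-04,  2.95986643e-01, -9.55191604e-01,
        -1.69486412e-01],
       [ 9.99999540e-01, -3.88549791e-04,  8.76518409e-04,
        -1.65785890e-04],
       [-1.11701757e-04, -9.55192000e-01, -2.95986877e-01,
        -8.39325859e-02],
       [ 0.00000000e+00,  0.00000000e+00,  0.00000000e+00,
         1.00000000e+00]])}
```

View pics/scene0.png

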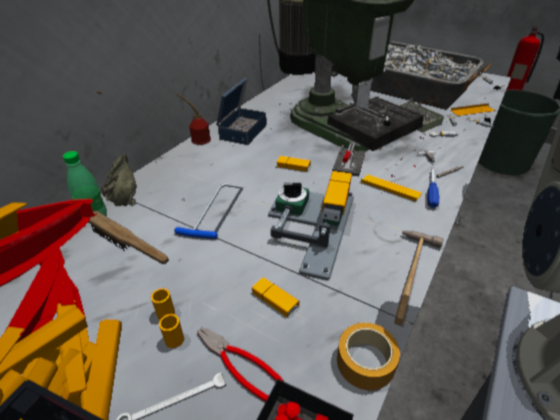

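View pics/top0.png

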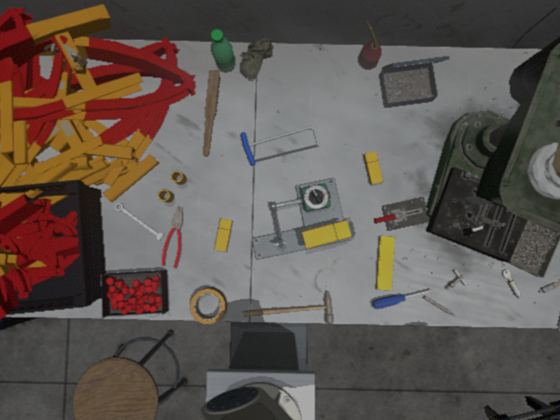

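```bash
python3 - <<'E'
from h import *
for n,b in (('scene',(230,110,430,310)),('top',(200,140,400,290))):
    p=cv2.imread('pics/%s0.png'%n); x0,y0,x1,y1=b
    cv2.imwrite('pics/%s0c.png'%n,cv2.resize(p[y0:y1,x0:x1],None,fx=min(4,600/(y1-y0)*1.0,800/(x1-x0)),fy=min(4,600/(y1-y0),800/(x1-x0)),interpolation=cv2.INTER_CUBIC))
    d=np.load('pics/%s0_d.npy'%n)
    pts={'scene':[(275,294),(291,162),(337,186),(293,185),(390,188),(237,361)],'top':[(326,231),(223,234),(373,164),(314,197),(381,262),(282,239),(304,239)]}[n]
    for q in pts: print(n,q,np.round(atd(n,q,d[q[1],q[0]]),4))
E
```

```text
scene (275, 294) [0.5476 0.1242 0.0215]
scene (291, 162) [ 0.7599 -0.3076  0.0211]
scene (337, 186) [ 0.56   -0.1779  0.0885]
scene (293, 185) [ 0.662  -0.1464  0.0741]
scene (390, 188) [ 0.4723 -0.339   0.0137]
scene (237, 361) [ 0.5378  0.2664 -0.0011]
top (326, 231) [ 0.5672 -0.1757  0.0913]
top (223, 234) [0.5533 0.1197 0.0224]
top (373, 164) [ 0.7713 -0.3207  0.0188]
top (314, 197) [ 0.6642 -0.143   0.0626]
top (381, 262) [ 0.4802 -0.3502  0.0021]
top (282, 239) [ 0.5423 -0.0539  0.0078]
top (304, 239) [ 0.5438 -0.1152  0.0889]
```

View crops.

View pics/scene0c.png

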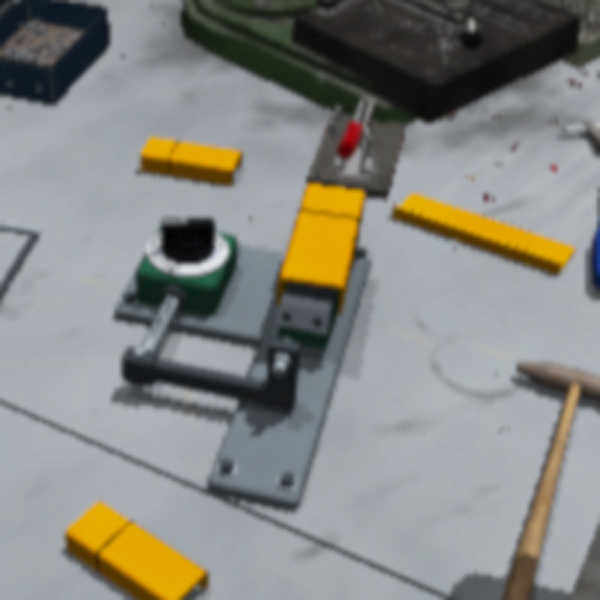

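View pics/top0c.png

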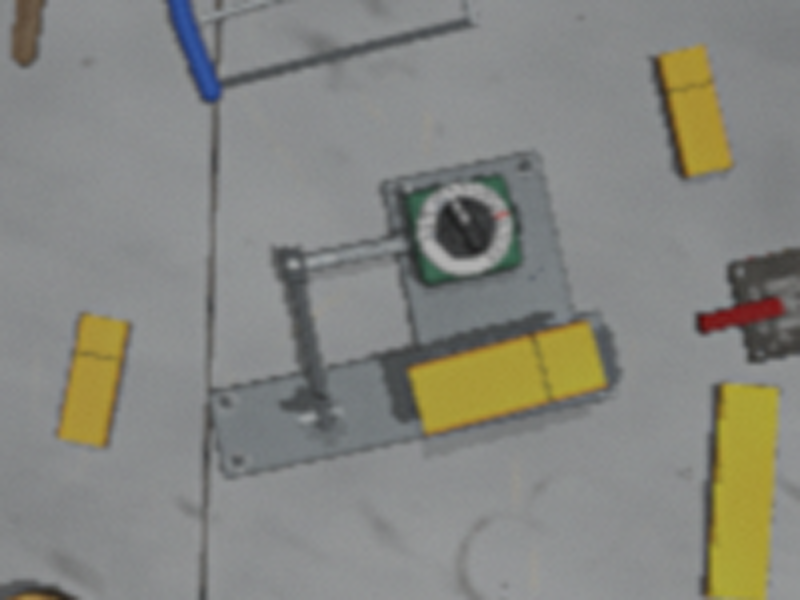

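The crop shows three lookalike channels. The one on the block is at scene (337,186) and top (327,233), and it is the largest. The loose ones are at scene (275,294) and (291,162), and the strip is at (390,188). I choose the one on the block. The dial pointer points up-left, with the red mark to the right of it at crop (500,214).

```bash
python3 - <<'E'
from h import *
o=r.observe(); M=rot(o); print(np.round(M,3).tolist())
for t,a,b in (('ch',(337.5,186),(326,231)),('cut',(341,188.2),(336,231.5)),('saw',(328.2,233.4),(304,239.4)),('dial',(292.8,185.9),(314.3,196.8)),('stop',(325.7,224.1),(282.5,239.2))):
    x,e=tri([ray('scene',a),ray('top',b)]); print(t,np.round(x,4),np.round(e,4))
# channel top mask in top view -> points
p=cv2.imread('pics/top0.png'); hsv=cv2.cvtColor(p,cv2.COLOR_BGR2HSV)
m=((hsv[...,0]>18)&(hsv[...,0]<34)&(hsv[...,1]>150)).astype(np.uint8)
n,l,s,c=cv2.connectedComponentsWithStats(m)
for i in range(1,n):
    if 100<s[i,4] and 200<c[i,0]<420 and 140<c[i,1]<300:
        ys,xs=np.where(l==i); K,T=c2w('top')
        P=np.array([atz('top',q,0.088,K,T)[:2] for q in zip(xs,ys)],np.float32)
        print(c[i],s[i,4],cv2.minAreaRect(P))
E
```

```text
[[0.0, 0.249, -0.968], [-0.0, -0.968, -0.249], [-1.0, 0.0, -0.0]]
ch [ 0.5633 -0.1777  0.0877] [0.0043 0.0043]
cut [ 0.5642 -0.2084  0.0615] [0.003 0.003]
saw [ 0.5448 -0.1193 -0.0105] [0.0026 0.0026]
dial [ 0.6625 -0.1436  0.073 ] [0.0013 0.0013]
stop [ 0.5365 -0.0578  0.0705] [0.0059 0.0059]
[372.8820059  167.44542773] 339 ((0.7485055923461914, -0.3049982786178589), (0.0846852958202362, 0.032150451093912125), 13.531838417053223)
[222.95857988 234.55325444] 338 ((0.5513634085655212, 0.11012895405292511), (0.03138080984354019, 0.08400679379701614), 81.00527954101562)
[326.16816431 233.79204108] 779 ((0.5596606135368347, -0.17678144574165344), (0.047209884971380234, 0.12796826660633087), 16.44309425354004)
[384.9255751  262.71041949] 739 ((0.48360517621040344, -0.34050020575523376), (0.038945503532886505, 0.1445271372795105), 86.6520767211914)
```

Request:
step_arm(
  steps=[
    {"dx": 445,"dy": 455,"dz": 30,"az": 11,"hand": 0},
    {"dx": 445,"dy": 455,"dz": 30,"az": 11},
    {"dx": 445,"dy": 455,"dz": 30,"az": 11},
    {"dx": 445,"dy": 455,"dz": 30,"az": 11},
    {"dx": 445,"dy": 455,"dz": 30,"az": 11},
    {"dx": 445,"dy": 455,"dz": 30,"az": 11},
    {"dx": 445,"dy": 455,"dz": 30,"az": 11},
    {"dx": 445,"dy": 455,"dz": 30,"az": 11},
    {"dx": 445,"dy": 455,"dz": 30,"az": 11},
    {"dx": 445,"dy": 455,"dz": 30,"az": 11},
  ],
)

```text
$.steps[0]: bad value
```

Request:
step_arm(
  steps=[
    {"dx": 96,"dy": 98,"dz": 0,"az": 0},
    {"dx": 96,"dy": 98},
    {"dx": 96,"dy": 98},
    {"dx": 96,"dy": 98},
    {"dx": 96,"dy": 98},
  ],
)

```text
$.steps[0]: bad value
```

Request:
step_arm(
  steps=[
    {"dx": 35,"dy": 35,"dz": 3,"ax": 0,"ay": 0,"az": 1,"hand": 0},
    {"dx": 70,"dy": 70,"dz": 6,"ax": 0,"ay": 0,"az": 2,"hand": 0},
    {"dx": 105,"dy": 105,"dz": 9,"ax": 0,"ay": 0,"az": 3,"hand": 0},
    {"dx": 140,"dy": 140,"dz": 12,"ax": 0,"ay": 0,"az": 4,"hand": 0},
    {"dx": 175,"dy": 175,"dz": 15,"ax": 0,"ay": 0,"az": 5,"hand": 0},
    {"dx": 210,"dy": 210,"dz": 18,"ax": 0,"ay": 0,"az": 6,"hand": 0},
    {"dx": 245,"dy": 245,"dz": 21,"ax": 0,"ay": 0,"az": 7,"hand": 0},
    {"dx": 280,"dy": 280,"dz": 24,"ax": 0,"ay": 0,"az": 8,"hand": 0},
    {"dx": 315,"dy": 315,"dz": 27,"ax": 0,"ay": 0,"az": 9,"hand": 0},
    {"dx": 350,"dy": 350,"dz": 30,"ax": 0,"ay": 0,"az": 10,"hand": 0},
  ],
)

```text
t: 2.0
eef_pos: [0.507, -0.2536, 0.245]
tool_rot: [2.109, 1.57, -0.606]
ft_force: [0.5, -0.8, -0.6]
gripper_width: 0.998
```

Request:
step_arm(
  steps=[
    {"dx": 34,"dy": 34,"dz": 0,"ax": 0,"ay": 0,"az": 0,"hand": 0},
    {"dx": 68,"dy": 68,"dz": 0,"ax": 0,"ay": 0,"az": 0,"hand": 0},
    {"dx": 95,"dy": 100,"dz": 0,"ax": 0,"ay": 0,"az": 0,"hand": 0},
    {"dx": 95,"dy": 100,"dz": 0,"ax": 0,"ay": 0,"az": 0,"hand": 0},
    {"dx": 95,"dy": 100,"dz": 0,"ax": 0,"ay": 0,"az": 0,"hand": 0},
  ],
)

```text
t: 2.5
eef_pos: [0.6007, -0.1547, 0.2442]
tool_rot: [-0.198, 1.57, -2.911]
ft_force: [1.0, 0.3, -1.0]
gripper_width: 0.997
```

```bash
python3 - <<'E'
from h import *
o=r.observe(); print(np.round(o['eef_pos'],4),np.round(o['joints'],3),np.round(rot(o),3).tolist(),o['t'])
p,d=save('wrist','w1.png'); K,T=c2w('wrist',o); np.savez('pics/w1.npz',K=K,T=T)
for t in ['saw_edge','dial_grip','stop_face','channel_mid','cut_line']:
    for x in r.landmark_of(t,'wrist')[:3]: print(t,round(x['p'],2),np.round(x['location'],1))
cv2.imwrite('pics/w1b.png',cv2.resize(p[:,:,::-1],None,fx=1.42,fy=1.42,interpolation=cv2.INTER_CUBIC))
E
```

```text
[ 0.6007 -0.1547  0.2442] [-0.254  0.32   1.612 -0.     1.21   0.888] [[-0.001, 0.415, -0.91], [-0.0, -0.91, -0.415], [-1.0, -0.0, 0.001]] 2.5
saw_edge 0.83 [222.3 215. ]
dial_grip 0.71 [304.1 122.8]
stop_face 0.74 [165.8 209. ]
channel_mid 0.96 [490.1 103.2]
channel_mid 0.89 [285.8 234. ]
channel_mid 0.67 [ 27.9 112.9]
cut_line 0.89 [36.3 93.4]
cut_line 0.87 [492.   82.5]
cut_line 0.66 [306.9 233.2]
```

View pics/w1b.png

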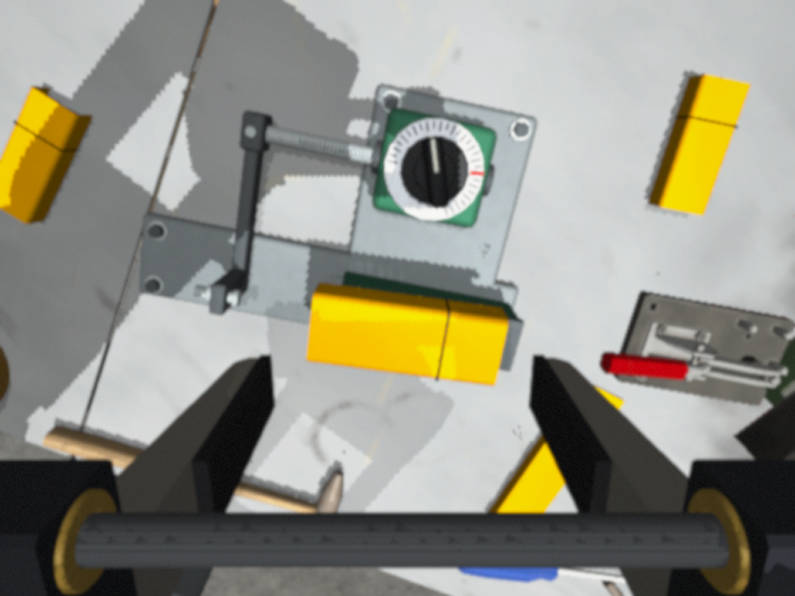

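```bash
cat >> h.py <<'E'
def ortho(img,K,T,c,half,z,s,fn=None):
    # world +x up, +y left ; s px per m
    n=int(2*half*s); W=np.linalg.inv(T)
    j,i=np.meshgrid(np.arange(n),np.arange(n)); X=c[0]+half-(i+.5)/s; Y=c[1]+half-(j+.5)/s
    P=np.stack([X,Y,np.full(X.shape,z),np.ones(X.shape)],-1)@W.T
    u=K[0,0]*P[...,0]/-P[...,2]+K[0,2]; v=-K[1,1]*P[...,1]/-P[...,2]+K[1,2]
    o=cv2.remap(img,u.astype(np.float32),v.astype(np.float32),cv2.INTER_CUBIC)
    if fn: cv2.imwrite(fn,o)
    return o
E
python3 - <<'E'
from h import *
f=np.load('pics/w1.npz');K,T=f['K'],f['T'];p=cv2.imread('pics/w1.png');d=np.load('pics/w1_d.npy')
c=(.6625,-.1436)
a=ortho(p,K,T,c,.045,.0775,4400,); b=ortho(p,K,T,c,.045,.0495,4400)
cv2.imwrite('pics/dial1.png',np.hstack([a,b]))
for q in [(304,122),(290,240),(330,118),(340,105),(215,110),(120,200)]: print(q,np.round(atd('',q,d[q[1],q[0]],K,T),4))
# channel top rect in wrist depth
hsv=cv2.cvtColor(p,cv2.COLOR_BGR2HSV); m=(hsv[...,0]>18)&(hsv[...,0]<34)&(hsv[...,1]>120)
ys,xs=np.where(m&(d>0)); P=np.array([atd('',(x,y),d[y,x],K,T) for x,y in zip(xs,ys)])
k=(abs(P[:,2]-.088)<.004)&(abs(P[:,0]-.56)<.06)&(abs(P[:,1]+.177)<.1); Q=P[k]
print(k.sum(),np.median(Q[:,2]),cv2.minAreaRect(Q[:,:2].astype(np.float32)))
E
```

```text
(304, 122) [ 0.6636 -0.1463  0.0772]
(290, 240) [ 0.56   -0.1804  0.088 ]
(330, 118) [ 0.6762 -0.1696  0.0489]
(340, 105) [ 0.691  -0.1732  0.0459]
(215, 110) [ 6.318e-01 -5.930e-02 -1.000e-04]
(120, 200) [0.497  0.0006 0.0124]
6451 0.0875042630187175 ((0.5583694577217102, -0.1766049563884735), (0.048574235290288925, 0.13023699820041656), 16.073406219482422)
```

View pics/dial1.png

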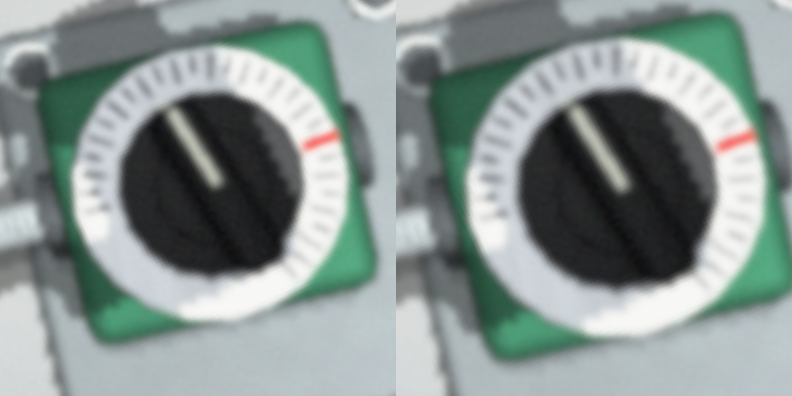

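```bash
cat >> h.py <<'E'
def dial(pn,K,T,c=(.6625,-.1436)):
    p=cv2.imread(pn); s=6000; h=.05
    o=ortho(p,K,T,c,h,.0495,s); hsv=cv2.cvtColor(o,cv2.COLOR_BGR2HSV)
    g=((hsv[...,0]>60)&(hsv[...,0]<95)&(hsv[...,1]>70)).astype(np.uint8)
    def w(u,v): return np.array([c[0]+h-(v+.5)/s,c[1]+h-(u+.5)/s])
    red=((hsv[...,0]<8)|(hsv[...,0]>172))&(hsv[...,1]>100)&(hsv[...,2]>120)
    ys,xs=np.where(red); rw=w(xs.mean(),ys.mean())
    a=ortho(p,K,T,c,h,.0775,s); hv=cv2.cvtColor(a,cv2.COLOR_BGR2HSV)
    return o,a,rw,len(xs)
E
python3 - <<'E'
from h import *
f=np.load('pics/w1.npz');K,T=f['K'],f['T']
o,a,rw,n=dial('pics/w1.png',K,T); print('red',rw,n)
s=6000;c=(.6625,-.1436);h=.05
g=cv2.cvtColor(o,cv2.COLOR_BGR2HSV); green=((g[...,0]>60)&(g[...,0]<95)&(g[...,1]>90)).astype(np.uint8)
# ring outer edge: scan rays from approx centre outward for transition to green
ctr=np.array([(220)/396*600,187/396*600])
for it in range(3):
    pts=[]
    for t in np.deg2rad(np.arange(0,360,3)):
        q=[ctr+rr*np.array([np.cos(t),np.sin(t)]) for rr in np.arange(180,240,.5)]
        v=[green[int(y),int(x)] if 0<=x<600 and 0<=y<600 else 0 for x,y in q]
        k=np.argmax(v)
        if v[k] and k>4: pts.append(q[k])
    pts=np.array(pts); A=np.c_[2*pts,np.ones(len(pts))]; keep=np.ones(len(pts),bool)
    for _ in range(5):
        sol=np.linalg.lstsq(A[keep],(pts**2).sum(1)[keep],rcond=None)[0]; R0=np.sqrt(sol[2]+sol[:2]@sol[:2]); e=abs(np.hypot(*(pts-sol[:2]).T)-R0); keep=e<max(4,2*np.median(e))
    ctr=sol[:2]
cw=np.array([c[0]+h-(ctr[1]+.5)/s,c[1]+h-(ctr[0]+.5)/s]); print('ring c',cw,'R mm',R0/6,keep.sum(),'res',e[keep].mean())
dd=rw-cw; print('red yaw',np.degrees(np.arctan2(dd[1],dd[0])),np.hypot(*dd))
# green housing rect
n,l,st,_=cv2.connectedComponentsWithStats(green); i=1+st[1:,4].argmax(); ys,xs=np.where(l==i)
# housing sits at z=.046
# pointer white on bar
hv=cv2.cvtColor(a,cv2.COLOR_BGR2HSV); 
M=np.zeros(a.shape[:2],np.uint8); cv2.circle(M,tuple(np.int32(ctr-[2,6])),115,255,-1)
m=((hv[...,2]>110)&(M>0)).astype(np.uint8); n,l,st,ce=cv2.connectedComponentsWithStats(m); 
for i in range(1,n):
    if st[i,4]>300:
        ys,xs=np.where(l==i); print(st[i], cv2.fitLine(np.c_[xs,ys].astype(np.float32),cv2.DIST_L2,0,.01,.01).ravel(), 'world mean',c[0]+h-ys.mean()/s,c[1]+h-xs.mean()/s)
E
```

```text
red [ 0.67551268 -0.17616268] 460
ring c [ 0.66476412 -0.14864833] R mm 34.95026590961648 85 res 1.0207554534537893
red yaw -68.66175906731652 0.029539309223436932
[ 258  179   74  105 2321] [  0.53756046   0.84322524 295.5614     231.4287    ] world mean 0.6739285509119632 -0.14286023265833692
[390 183  53 143 417] [2.8461000e-01 9.5864338e-01 4.3019424e+02 2.5063309e+02] world mean 0.6707278177458034 -0.1652990407673861
```

```bash
python3 - <<'E'
from h import *
f=np.load('pics/w1.npz');K,T=f['K'],f['T'];p=cv2.imread('pics/w1.png')
ortho(p,K,T,(.60,-.09),.15,.012,2600,'pics/o12.png')
ortho(p,K,T,(.60,-.11),.12,.06,3300,'pics/o60.png')
E
```

```text
(no output)
```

View pics/o12.png

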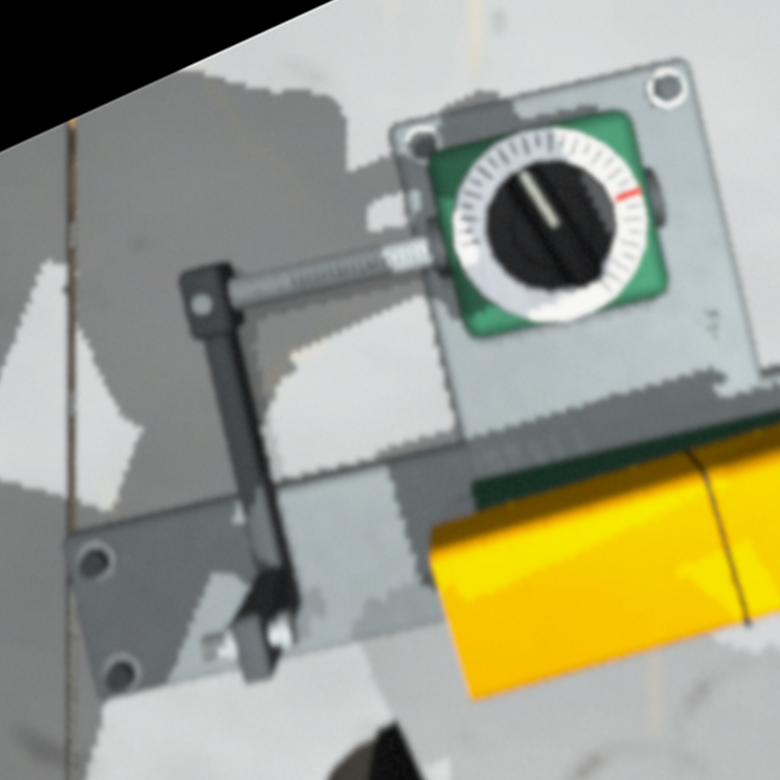

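View pics/o60.png

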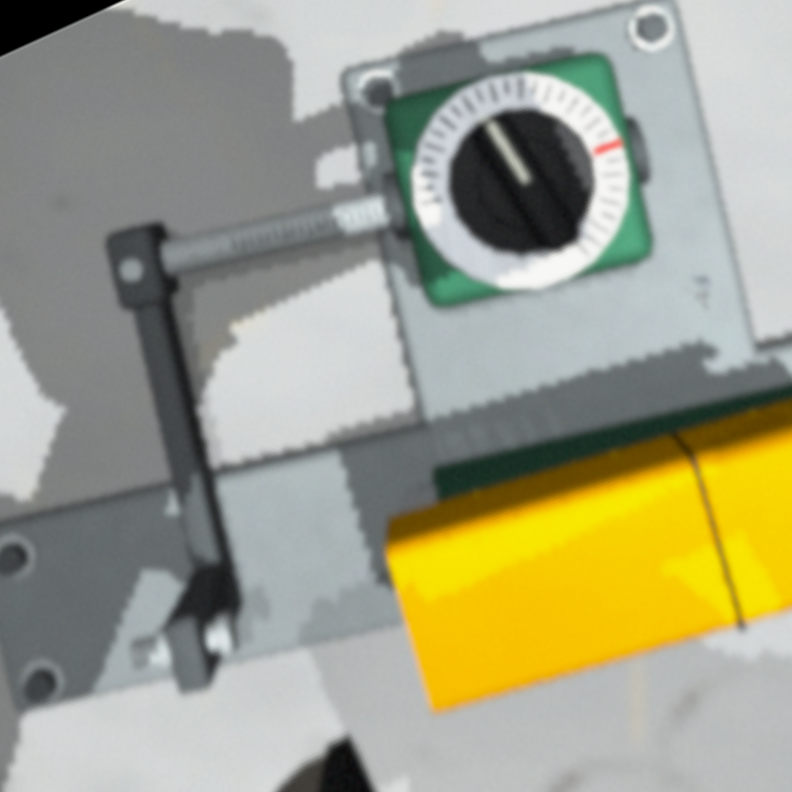

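Request:
step_arm(
  force=40,
  steps=[
    {"dx": 32,"dy": 3,"dz": -25,"ax": 0,"ay": 0,"az": 4,"hand": 128},
    {"dx": 64,"dy": 6,"dz": -60,"ax": 0,"ay": 0,"az": 8,"hand": 128},
    {"dx": 64,"dy": 6,"dz": -100,"ax": 0,"ay": 0,"az": 8,"hand": 128},
    {"dx": 64,"dy": 6,"dz": -135,"ax": 0,"ay": 0,"az": 8,"hand": 128},
    {"dx": 64,"dy": 6,"dz": -150,"ax": 0,"ay": 0,"az": 8,"hand": 128},
    {"dx": 64,"dy": 6,"dz": -150,"ax": 0,"ay": 0,"az": 8,"hand": 128},
  ],
)

```text
t: 3.4
eef_pos: [0.663, -0.1495, 0.0926]
tool_rot: [-0.784, 1.567, 2.923]
ft_force: [0.3, 0.4, 0.1]
gripper_width: 0.509
```

```bash
python3 - <<'E'
from h import *
o=r.observe(); M=rot(o);print(np.round(o['eef_pos'],4),np.round(o['joints'],3),'yaw',np.degrees(np.arctan2(M[1,1],M[0,1])),o['ft_force'],o['gripper_width'])
p,d=save('wrist','w2.png')
p,d=save('scene','s2.png'); q=cv2.imread('pics/s2.png')[120:300,220:420]; cv2.imwrite('pics/s2c.png',cv2.resize(q,None,fx=3.3,fy=3.3,interpolation=cv2.INTER_CUBIC))
E
```

```text
[ 0.663  -0.1495  0.0926] [-0.224  0.561  1.598 -0.     0.986  0.782] yaw -57.620103070219564 [0.27609203 0.36767025 0.11173429] 0.5089519961158796
```

View pics/w2.png

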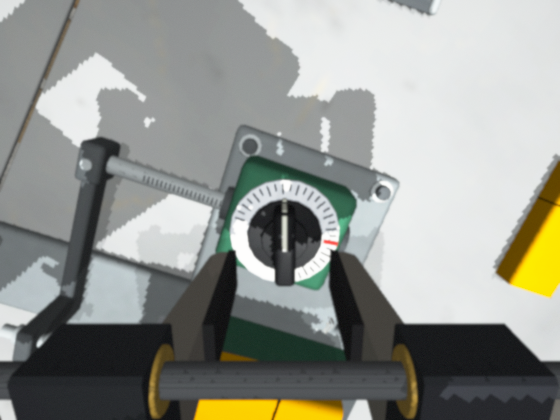

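View pics/s2c.png

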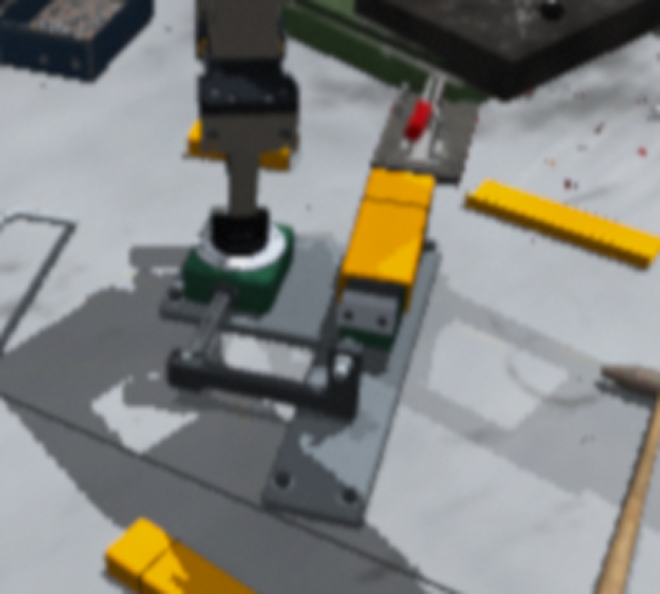

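```bash
python3 - <<'E'
from h import *
K,T=c2w('wrist'); np.savez('pics/w2.npz',K=K,T=T); p=cv2.imread('pics/w2.png')
ortho(p,K,T,(.6625,-.1436),.05,.0495,6000,'pics/dial2.png'); a=ortho(p,K,T,(.6625,-.1436),.05,.0775,6000,'pics/dial2t.png')
K0=np.load('pics/w1.npz')
# triangulate pointer inner end: w1 & w2
g=cv2.imread('pics/dial2.png'); cv2.imwrite('pics/dial2b.png',np.hstack([g,a])[:, :, :][::1,::1][:600,:1200][::3//2])
cv2.imwrite('pics/dial2b.png',cv2.resize(np.hstack([g,a]),(800,400)))
E
```

```text
(no output)
```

View pics/dial2b.png

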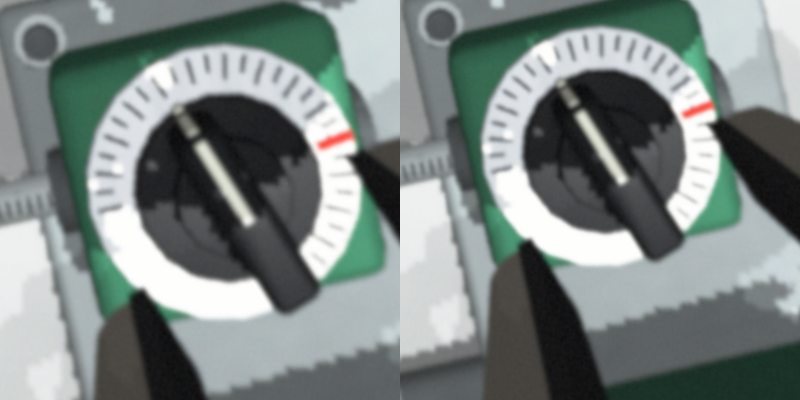

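Request:
step_arm(
  steps=[
    {"dx": 3,"dy": 0,"dz": -15,"ax": 0,"ay": 0,"az": 0,"hand": 128},
    {"dx": 3,"dy": 0,"dz": -28,"ax": 0,"ay": 0,"az": 0,"hand": 128},
    {"dx": 3,"dy": 0,"dz": -33,"ax": 0,"ay": 0,"az": 0,"hand": 128},
    {"dx": 3,"dy": 0,"dz": -33,"ax": 0,"ay": 0,"az": 0,"hand": 128},
  ],
)

```text
t: 3.9
eef_pos: [0.6669, -0.1491, 0.0604]
tool_rot: [-0.785, 1.569, 2.923]
ft_force: [-0.8, 0.0, 0.2]
gripper_width: 0.496
```

Request:
step_arm(
  force=40,
  steps=[
    {"dx": 0,"dy": 0,"dz": 0,"ax": 0,"ay": 0,"az": 0,"hand": 255},
    {"dx": 0,"dy": 0,"dz": 0,"ax": 0,"ay": 0,"az": 0,"hand": 255},
    {"dx": 0,"dy": 0,"dz": 0,"ax": 0,"ay": 0,"az": 0,"hand": 255},
    {"dx": 0,"dy": 0,"dz": 0,"ax": 0,"ay": 0,"az": 0,"hand": 255},
    {"dx": 0,"dy": 0,"dz": 0,"ax": 0,"ay": 0,"az": 0,"hand": 255},
  ],
)

```text
t: 4.4
eef_pos: [0.6671, -0.1481, 0.0619]
tool_rot: [-1.507, 1.568, 2.201]
ft_force: [-4.0, 5.5, 4.0]
gripper_width: 0.126
```

Request:
step_arm(
  steps=[
    {"dx": 0,"dy": 0,"dz": 0,"ax": 0,"ay": 0,"az": -5,"hand": 255},
    {"dx": 0,"dy": 0,"dz": 0,"ax": 0,"ay": 0,"az": -12,"hand": 255},
    {"dx": 0,"dy": 0,"dz": 0,"ax": 0,"ay": 0,"az": -20,"hand": 255},
    {"dx": 0,"dy": 0,"dz": 0,"ax": 0,"ay": 0,"az": -28,"hand": 255},
    {"dx": 0,"dy": 0,"dz": 0,"ax": 0,"ay": 0,"az": -36,"hand": 255},
    {"dx": 0,"dy": 0,"dz": 0,"ax": 0,"ay": 0,"az": -44,"hand": 255},
    {"dx": 0,"dy": 0,"dz": 0,"ax": 0,"ay": 0,"az": -50,"hand": 255},
    {"dx": 0,"dy": 0,"dz": 0,"ax": 0,"ay": 0,"az": -50,"hand": 255},
  ],
)

```text
t: 5.2
eef_pos: [0.6674, -0.1498, 0.0619]
tool_rot: [1.177, 1.57, -2.273]
ft_force: [-3.2, -3.3, 4.5]
gripper_width: 0.127
```

```bash
python3 - <<'E'
from h import *
o=r.observe(); M=rot(o);print(np.round(o['eef_pos'],4),np.round(o['joints'],3),'yaw',np.degrees(np.arctan2(M[1,1],M[0,1])),np.round(o['ft_force'],1),np.round(o['moment'],2),o['gripper_width'])
E
```

```text
[ 0.6674 -0.1498  0.0619] [-2.230e-01  6.020e-01  1.606e+00 -1.000e-03  9.340e-01  1.657e+00] yaw -107.65844866155032 [-3.2 -3.3  4.5] [-0.46  0.64 -0.13] 0.12737748069516427
```

Request:
step_arm(
  steps=[
    {"dx": 0,"dy": 0,"dz": 0,"ax": 0,"ay": 0,"az": -6,"hand": 255},
    {"dx": 0,"dy": 0,"dz": 0,"ax": 0,"ay": 0,"az": -14,"hand": 255},
    {"dx": 0,"dy": 0,"dz": 0,"ax": 0,"ay": 0,"az": -22,"hand": 255},
    {"dx": 0,"dy": 0,"dz": 0,"ax": 0,"ay": 0,"az": -30,"hand": 255},
    {"dx": 0,"dy": 0,"dz": 0,"ax": 0,"ay": 0,"az": -38,"hand": 255},
    {"dx": 0,"dy": 0,"dz": 0,"ax": 0,"ay": 0,"az": -45,"hand": 255},
    {"dx": 0,"dy": 0,"dz": 0,"ax": 0,"ay": 0,"az": -51,"hand": 255},
    {"dx": 0,"dy": 0,"dz": 0,"ax": 0,"ay": 0,"az": -51,"hand": 255},
    {"dx": 0,"dy": 0,"dz": 0,"ax": 0,"ay": 0,"az": -51,"hand": 255},
  ],
)

```text
t: 6.1
eef_pos: [0.6661, -0.151, 0.0619]
tool_rot: [1.814, 1.567, -2.521]
ft_force: [-8.4, -8.2, 7.5]
gripper_width: 0.125
```

```bash
python3 - <<'E'
from h import *
o=r.observe(); M=rot(o);print(np.round(o['eef_pos'],4),np.round(o['joints'],3),'yaw',np.degrees(np.arctan2(M[1,1],M[0,1])),np.round(o['ft_force'],1),np.round(o['moment'],2),o['gripper_width'])
E
```

```text
[ 0.6661 -0.151   0.0619] [-0.224  0.601  1.607 -0.003  0.936  2.542] yaw -158.36782804351785 [-8.4 -8.2  7.5] [-1.44  1.44 -0.18] 0.12527171347797816
```

Request:
step_arm(
  steps=[
    {"dx": 0,"dy": 0,"dz": 0,"ax": 0,"ay": 0,"az": 0,"hand": 130},
    {"dx": 0,"dy": 0,"dz": 0,"ax": 0,"ay": 0,"az": 0,"hand": 130},
    {"dx": 0,"dy": 0,"dz": 0,"ax": 0,"ay": 0,"az": 0,"hand": 130},
    {"dx": 0,"dy": 0,"dz": 15,"ax": 0,"ay": 0,"az": 0,"hand": 130},
    {"dx": 0,"dy": 0,"dz": 60,"ax": 0,"ay": 0,"az": 0,"hand": 130},
    {"dx": 0,"dy": 0,"dz": 100,"ax": 0,"ay": 0,"az": 0,"hand": 130},
    {"dx": 0,"dy": 0,"dz": 100,"ax": 0,"ay": 0,"az": 0,"hand": 130},
    {"dx": 0,"dy": 0,"dz": 100,"ax": 0,"ay": 0,"az": 0,"hand": 130},
  ],
)

```text
t: 6.9
eef_pos: [0.6684, -0.1493, 0.1636]
tool_rot: [-2.132, 1.568, -0.187]
ft_force: [-0.0, -0.6, -1.1]
gripper_width: 0.491
```

```bash
python3 - <<'E'
from h import *
o=r.observe(); M=rot(o);print(np.round(o['eef_pos'],4),np.round(o['joints'],3),'yaw',np.degrees(np.arctan2(M[1,1],M[0,1])),np.round(o['ft_force'],1))
p,d=save('wrist','w3.png'); K,T=c2w('wrist',o); np.savez('pics/w3.npz',K=K,T=T); q=cv2.imread('pics/w3.png')
c=(.6655,-.149)
a=ortho(q,K,T,c,.045,.0775,4400); b=ortho(q,K,T,c,.045,.0495,4400); cv2.imwrite('pics/dial3.png',np.hstack([a,b]))
E
```

```text
[ 0.6684 -0.1493  0.1636] [-0.222  0.49   1.542  0.     1.107  2.545] yaw -158.53806311948668 [-0.  -0.6 -1.1]
```

View pics/dial3.png

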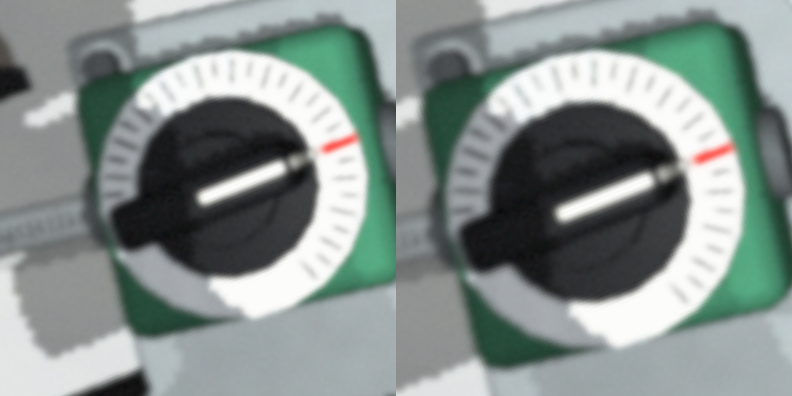

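View pics/w3.png

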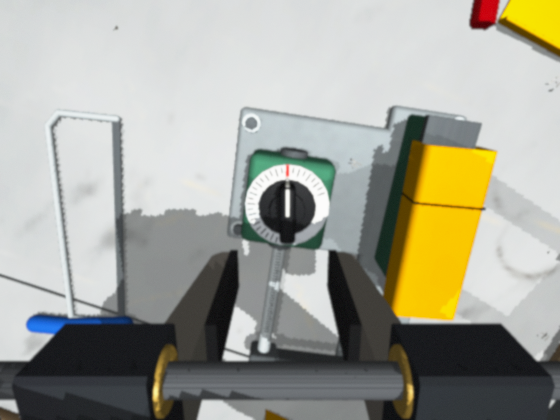

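```bash
cat > dialm.py <<'E'
from h import *
import sys
def run(n,c=(.6655,-.149)):
    f=np.load(f'pics/{n}.npz');K,T=f['K'],f['T'];p=cv2.imread(f'pics/{n}.png');s=6000;h=.05
    o=ortho(p,K,T,c,h,.0495,s);a=ortho(p,K,T,c,h,.0775,s)
    w=lambda q: np.array([c[0]+h-(q[1]+.5)/s,c[1]+h-(q[0]+.5)/s])
    g=cv2.cvtColor(o,cv2.COLOR_BGR2HSV); green=((g[...,0]>60)&(g[...,0]<95)&(g[...,1]>90)).astype(np.uint8)
    red=((g[...,0]<8)|(g[...,0]>172))&(g[...,1]>100)&(g[...,2]>120)
    nn,l,st,ce=cv2.connectedComponentsWithStats(red.astype(np.uint8)); k=1+st[1:,4].argmax(); rw=w(ce[k]);ys,xs=np.where(l==k);rl=cv2.fitLine(np.c_[xs,ys].astype(np.float32),1,0,.01,.01).ravel()
    ctr=np.array([300.,300.])
    for it in range(4):
        pts=[]
        for t in np.deg2rad(np.arange(0,360,3)):
            q=[ctr+rr*np.array([np.cos(t),np.sin(t)]) for rr in np.arange(170,250,.5)]
            v=[green[int(y),int(x)] if 0<=x<600 and 0<=y<600 else 0 for x,y in q]; k=np.argmax(v)
            if v[k] and k>4: pts.append(q[k])
        pts=np.array(pts);A=np.c_[2*pts,np.ones(len(pts))];keep=np.ones(len(pts),bool)
        for _ in range(8):
            sol=np.linalg.lstsq(A[keep],(pts**2).sum(1)[keep],rcond=None)[0];R0=np.sqrt(sol[2]+sol[:2]@sol[:2]);e=abs(np.hypot(*(pts-sol[:2]).T)-R0);keep=e<max(3,2*np.median(e))
        ctr=sol[:2]
    cw=w(ctr);dd=rw-cw
    print(n,'ring',np.round(cw,4),'R',R0/6,keep.sum(),'red yaw',np.degrees(np.arctan2(dd[1],dd[0])),'red line yaw',np.degrees(np.arctan2(-rl[0],-rl[1]))%180-180)
    hv=cv2.cvtColor(a,cv2.COLOR_BGR2HSV);M=np.zeros(a.shape[:2],np.uint8);cv2.circle(M,tuple(np.int32(ctr)),int(R0*.58),255,-1)
    m=((hv[...,2]>130)&(hv[...,1]<60)&(M>0)).astype(np.uint8);nn,l,st,ce=cv2.connectedComponentsWithStats(m)
    for i in range(1,nn):
        if st[i,4]>300:
            ys,xs=np.where(l==i);L=cv2.fitLine(np.c_[xs,ys].astype(np.float32),cv2.DIST_L2,0,.01,.01).ravel()
            print(' ptr',st[i],'yaw',np.degrees(np.arctan2(-L[0],-L[1])),'mean',w(L[2:]),'angle from ring c',np.degrees(np.arctan2(*(w(L[2:])-cw)[::-1])))
for n in sys.argv[1:]: run(n)
E
python3 dialm.py w1 w2 w3
```

```text
w1 ring [ 0.6647 -0.1486] R 34.96324821137014 84 red yaw -68.61522510047479 red line yaw -70.01458
 ptr [ 228  199   70  101 1874] yaw -147.36893 mean [ 0.6738938  -0.14289293] angle from ring c 32.09649410084016
 ptr [ 360  201   59  184 1417] yaw -177.31819 mean [ 0.6646485  -0.16642678] angle from ring c -90.27360472235996
w2 ring [ 0.667  -0.1497] R 35.06974412466085 86 red yaw -69.31363298895737 red line yaw -69.44395
 ptr [ 232  184   78  112 2215] yaw -147.40053 mean [ 0.67535096 -0.14417182] angle from ring c 33.50690382384719
 ptr [ 367  199   59  169 4970] yaw -5.9717827 mean [ 0.6658709  -0.16572736] angle from ring c -93.90834871220399
 ptr [ 187  327  151   86 4899] yaw -108.57516 mean [ 0.65182394 -0.14400767] angle from ring c 159.31447684419658
w3 ring [ 0.6649 -0.1492] R 34.829211801938996 76 red yaw -68.53425155581927 red line yaw -69.444954
 ptr [ 179  187   86  126 2522] yaw -25.65948 mean [ 0.6728792  -0.13359252] angle from ring c 63.06313408975035
 ptr [ 299  249  118   61 2721] yaw -68.56528 mean [ 0.6687432  -0.15861298] angle from ring c -67.89031407331224
 ptr [ 204  367  163   57 3188] yaw -107.3905 mean [ 0.648817  -0.1438864] angle from ring c 161.64841132387025
```

```bash
python3 - <<'E'
from h import *
yb=np.radians(103.15); bx=np.array([np.cos(yb),np.sin(yb)]); by=np.array([-bx[1],bx[0]]); D=np.array([.665,-.149]); E=D+.06*bx+.11*by; print('E',E)
for n in ('w1','w3'):
    f=np.load(f'pics/{n}.npz');K,T=f['K'],f['T'];p=cv2.imread(f'pics/{n}.png');d=np.load(f'pics/{n}_d.npy')
    hsv=cv2.cvtColor(p,cv2.COLOR_BGR2HSV); m=(hsv[...,0]>18)&(hsv[...,0]<34)&(hsv[...,1]>120)
    ys,xs=np.where(m&(d>0)); P=np.array([atd('',(x,y),d[y,x],K,T) for x,y in zip(xs,ys)])
    k=(abs(P[:,2]-.088)<.003)&(abs(P[:,0]-.56)<.06)&(abs(P[:,1]+.177)<.1); Q=P[k,:2]
    R0=cv2.minAreaRect(Q.astype(np.float32)); print(n,R0,np.median(P[k,2]))
    # side edges: bins along rough axis
    a=np.radians(106); u=np.array([np.cos(a),np.sin(a)]);v=np.array([-u[1],u[0]]); s=(Q-R0[0])@u;t=(Q-R0[0])@v
    b=np.arange(-.055,.056,.005); hi=[t[(s>x)&(s<x+.005)].max() for x in b]; lo=[t[(s>x)&(s<x+.005)].min() for x in b]
    print(' yaw edges',106+np.degrees(np.arctan(np.polyfit(b,hi,1)[0])),106+np.degrees(np.arctan(np.polyfit(b,lo,1)[0])), 'c in block',[(np.array(R0[0])-E)@bx,(np.array(R0[0])-E)@by])
o=ortho(cv2.imread('pics/w3.png'),*[np.load('pics/w3.npz')[k] for k in 'KT'],(.56,-.16),.1,.088,3500,'pics/ch3.png')
E
```

```text
E [ 0.54423437 -0.11559846]
w1 ((0.5583694577217102, -0.1766049563884735), (0.048574235290288925, 0.13023699820041656), 16.073406219482422) 0.08751808025780405
 yaw edges 106.19664843139962 106.09693601300954 c in block [np.float64(-0.06262252016109018), np.float64(0.0001146155229920645)]
w3 ((0.5583394169807434, -0.1765233427286148), (0.04966450110077858, 0.13024179637432098), 16.22782325744629) 0.08758134873424683
 yaw edges 106.17900039241303 106.44956998524916 c in block [np.float64(-0.06253621228658468), np.float64(0.00012530132627068338)]
```

View pics/ch3.png

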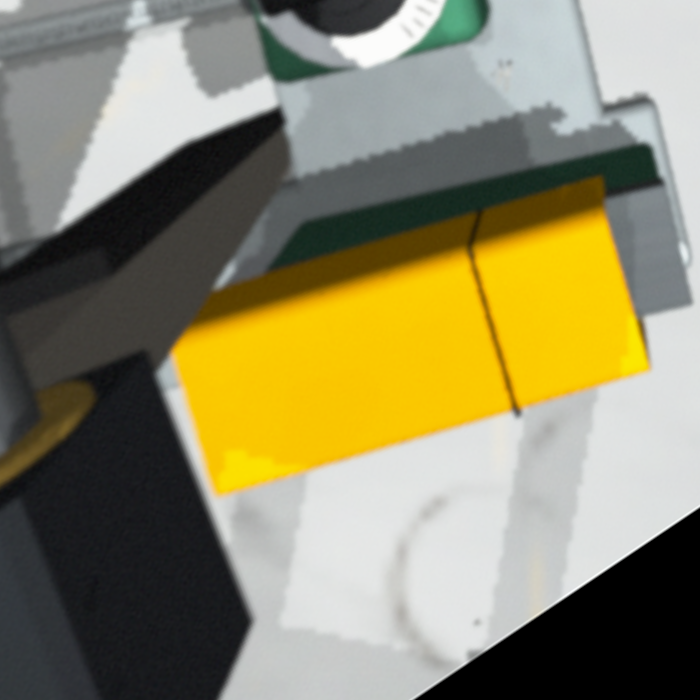

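Request:
step_arm(
  force=30,
  steps=[
    {"dx": -35,"dy": -9,"dz": 0,"ax": 0,"ay": 0,"az": -2,"hand": 0},
    {"dx": -75,"dy": -18,"dz": 0,"ax": 0,"ay": 0,"az": -4,"hand": 0},
    {"dx": -110,"dy": -27,"dz": 0,"ax": 0,"ay": 0,"az": -5.3,"hand": 0},
    {"dx": -110,"dy": -27,"dz": -30,"ax": 0,"ay": 0,"az": -5.3,"hand": 0},
    {"dx": -110,"dy": -27,"dz": -50,"ax": 0,"ay": 0,"az": -5.3,"hand": 0},
    {"dx": -110,"dy": -27,"dz": -55,"ax": 0,"ay": 0,"az": -5.3,"hand": 0},
    {"dx": -110,"dy": -27,"dz": -55,"ax": 0,"ay": 0,"az": -5.3,"hand": 0},
  ],
)

```text
t: 7.65
eef_pos: [0.5567, -0.1759, 0.1052]
tool_rot: [0.97, 1.568, 2.823]
ft_force: [-0.5, -0.1, 0.0]
gripper_width: 1.003
```

```bash
python3 - <<'E'
from h import *
o=r.observe(); M=rot(o);print(np.round(o['eef_pos'],4),np.round(o['joints'],3),'yaw',np.degrees(np.arctan2(M[1,1],M[0,1])),np.round(M[:,0],4),np.round(o['ft_force'],1),o['gripper_width'])
p,d=save('wrist','w4.png'); K,T=c2w('wrist',o); np.savez('pics/w4.npz',K=K,T=T)
E
```

```text
[ 0.5567 -0.1759  0.1052] [-0.309  0.417  1.813  0.     0.915  2.551] yaw -163.85998652568043 [-0.0031  0.001  -1.    ] [-0.5 -0.1  0. ] 1.003476290794128
```

View pics/w4.png

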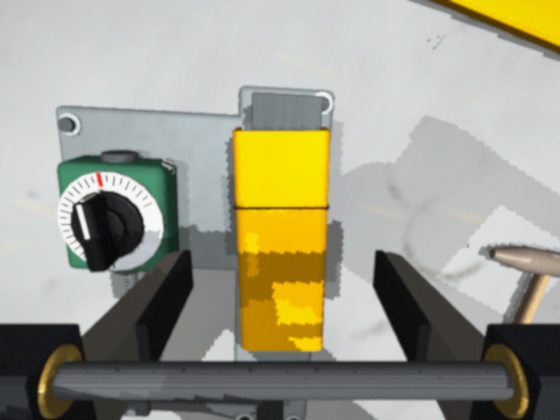

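Request:
step_arm(
  steps=[
    {"dx": 1.5,"dy": 0,"dz": -18,"ax": 0,"ay": 0,"az": 0,"hand": 0},
    {"dx": 1.5,"dy": 0,"dz": -36,"ax": 0,"ay": 0,"az": 0,"hand": 0},
    {"dx": 1.5,"dy": 0,"dz": -44,"ax": 0,"ay": 0,"az": 0,"hand": 0},
    {"dx": 1.5,"dy": 0,"dz": -44,"ax": 0,"ay": 0,"az": 0,"hand": 0},
  ],
)

```text
t: 8.1
eef_pos: [0.559, -0.1761, 0.0622]
tool_rot: [0.977, 1.57, 2.83]
ft_force: [-0.1, -0.0, 0.9]
gripper_width: 0.999
```

Request:
step_arm(
  force=30,
  steps=[
    {"dx": 0,"dy": 0,"dz": 0,"ax": 0,"ay": 0,"az": 0,"hand": 255},
    {"dx": 0,"dy": 0,"dz": 0,"ax": 0,"ay": 0,"az": 0,"hand": 255},
    {"dx": 0,"dy": 0,"dz": 0,"ax": 0,"ay": 0,"az": 0,"hand": 255},
    {"dx": 0,"dy": 0,"dz": 0,"ax": 0,"ay": 0,"az": 0,"hand": 255},
    {"dx": 0,"dy": 0,"dz": 0,"ax": 0,"ay": 0,"az": 0,"hand": 255},
  ],
)

```text
t: 8.6
eef_pos: [0.5594, -0.1763, 0.0629]
tool_rot: [-2.154, 1.57, -0.302]
ft_force: [0.1, 0.1, -1.1]
gripper_width: 0.587
```

```bash
cat > st.py <<'E'
from h import *
o=r.observe(); M=rot(o);print(o['t'],np.round(o['eef_pos'],4),np.round(o['joints'],3),'yaw',round(np.degrees(np.arctan2(M[1,1],M[0,1])),2),np.round(M[:,0],4),'F',np.round(o['ft_force'],1),'M',np.round(o['moment'],2),o['gripper_width'])
E
python3 st.py
```

```text
8.6 [ 0.5594 -0.1763  0.0629] [-0.308  0.477  1.834  0.     0.83   2.552] yaw -163.87 [ 4.e-04 -1.e-04 -1.e+00] F [ 0.1  0.1 -1.1] M [ 0.09 -0.04  0.04] 0.5871900371566908
```

Request:
step_arm(
  force=30,
  steps=[
    {"dx": 0,"dy": 0,"dz": 0,"ax": 0,"ay": 0,"az": 0,"hand": 255},
    {"dx": 0,"dy": 0,"dz": 0,"ax": 0,"ay": 0,"az": 0,"hand": 255},
    {"dx": 0,"dy": 0,"dz": 0,"ax": 0,"ay": 0,"az": 0,"hand": 255},
  ],
)

```text
t: 8.9
eef_pos: [0.5592, -0.1763, 0.0628]
tool_rot: [2.386, 1.571, -2.045]
ft_force: [-1.9, -0.2, 4.4]
gripper_width: 0.54
```

```bash
python3 st.py
```

```text
8.9 [ 0.5592 -0.1763  0.0628] [-0.308  0.477  1.834 -0.     0.831  2.552] yaw -163.87 [-0.e+00 -1.e-04 -1.e+00] F [-1.9 -0.2  4.4] M [0.07 0.21 0.01] 0.5401504690094832
```

Request:
step_arm(
  steps=[
    {"dx": -1,"dy": 5,"dz": 0,"ax": 0,"ay": 0,"az": -0.5,"hand": 255},
    {"dx": -3,"dy": 13,"dz": 0,"ax": 0,"ay": 0,"az": -1,"hand": 255},
    {"dx": -5,"dy": 22,"dz": 0,"ax": 0,"ay": 0,"az": -1.5,"hand": 255},
    {"dx": -7,"dy": 31,"dz": 0,"ax": 0,"ay": 0,"az": -2,"hand": 255},
    {"dx": -9,"dy": 40,"dz": 0,"ax": 0,"ay": 0,"az": -2.5,"hand": 255},
    {"dx": -11,"dy": 49,"dz": 0,"ax": 0,"ay": 0,"az": -3,"hand": 255},
    {"dx": -13,"dy": 57,"dz": 0,"ax": 0,"ay": 0,"az": -3,"hand": 255},
    {"dx": -15,"dy": 65,"dz": 0,"ax": 0,"ay": 0,"az": -3,"hand": 255},
    {"dx": -16.4,"dy": 70,"dz": 0,"ax": 0,"ay": 0,"az": -3,"hand": 255},
    {"dx": -16.4,"dy": 70,"dz": 0,"ax": 0,"ay": 0,"az": -3,"hand": 255},
  ],
)

```text
t: 9.9
eef_pos: [0.5426, -0.1051, 0.0627]
tool_rot: [-0.074, 1.57, 1.726]
ft_force: [0.3, 3.1, 6.8]
gripper_width: 0.541
```

```bash
python3 st.py; python3 - <<'E'
from h import *
K,T=c2w('wrist'); p,d=save('wrist','w5.png'); np.savez('pics/w5.npz',K=K,T=T)
p,d=save('scene','s5.png'); q=cv2.imread('pics/s5.png')[130:280,250:400]; cv2.imwrite('pics/s5c.png',cv2.resize(q,None,fx=4,fy=4,interpolation=cv2.INTER_CUBIC))
E
```

```text
9.9 [ 0.5426 -0.1051  0.0627] [-1.940e-01  4.360e-01  1.908e+00  1.000e-03  7.980e-01  2.717e+00] yaw -166.86 [-1.e-04  8.e-04 -1.e+00] F [0.3 3.1 6.8] M [ 0.47 -0.    0.04] 0.5413785221725538
```

View pics/w5.png

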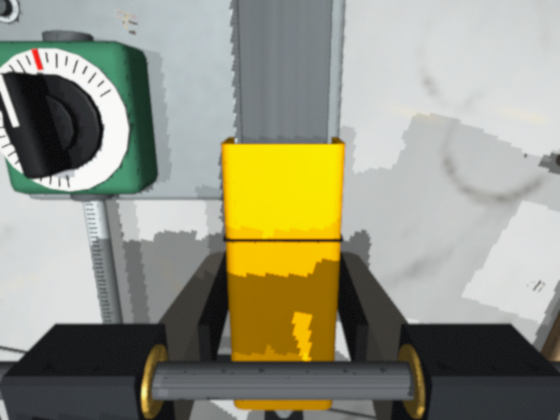

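View pics/s5c.png

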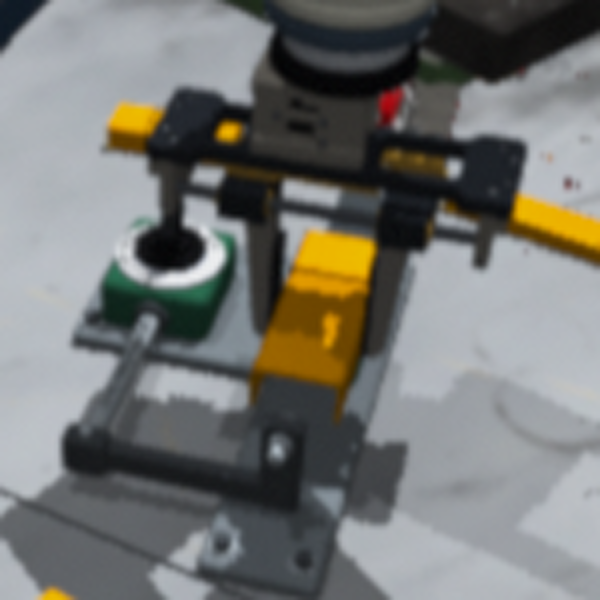

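```bash
cat > cut.py <<'E'
from h import *
import sys
yb=np.radians(103.15); bx=np.array([np.cos(yb),np.sin(yb)]); by=np.array([-bx[1],bx[0]]); E=np.array([.665,-.149])+.06*bx+.11*by
for n in sys.argv[1:]:
    f=np.load(f'pics/{n}.npz');K,T=f['K'],f['T'];p=cv2.imread(f'pics/{n}.png');d=np.load(f'pics/{n}_d.npy')
    hsv=cv2.cvtColor(p,cv2.COLOR_BGR2HSV); m=(hsv[...,0]>18)&(hsv[...,0]<34)&(hsv[...,1]>120)
    ys,xs=np.where(m&(d>0)); P=np.array([atd('',(x,y),d[y,x],K,T) for x,y in zip(xs,ys)])
    B=np.c_[(P[:,:2]-E)@bx,(P[:,:2]-E)@by,P[:,2]]
    k=(abs(B[:,2]-.088)<.004)&(abs(B[:,1])<.035)&(abs(B[:,0])<.15); Q=B[k]
    lo,hi=Q[:,0].min(),Q[:,0].max(); print(n,'top z',np.median(Q[:,2]),'x range',lo,hi,'y',np.percentile(Q[:,1],[.5,99.5]),'tail+40',np.percentile(Q[:,0],.3)+.04)
    A=np.c_[Q[:,:2],np.ones(len(Q))]; print(' plane slope x,y',np.linalg.lstsq(A,Q[:,2],rcond=None)[0])
    # black cut line: dark pixels
    for yy in (-.018,-.012,-.006,0,.006,.012,.018):
        ss=np.arange(lo+.01,hi-.03,.0002); W=np.linalg.inv(T)
        X=np.array([[*(E+s*bx+yy*by),.0878,1] for s in ss])@W.T
        u=(K[0,0]*X[:,0]/-X[:,2]+K[0,2]).astype(np.float32);v=(-K[1,1]*X[:,1]/-X[:,2]+K[1,2]).astype(np.float32)
        g=cv2.remap(p[...,2],u[None],v[None],cv2.INTER_LINEAR)[0].astype(float)
        i=np.argmin(g[ss<lo+.06]); print('  y',yy,'cut x',round(ss[i]*1000,1),g[i],np.median(g))
    w=[]
    for a,b in ((lo+.008,lo+.012),(lo+.03,lo+.034),(lo+.05,lo+.054)):
        q=Q[(Q[:,0]>a)&(Q[:,0]<b)]; w.append((a,*np.percentile(q[:,1],[1,99]) ) if len(q)>20 else None)
    print(w)
E
python3 cut.py w3 w5
```

```text
w3 top z 0.0875703648406227 x range -0.12879122285763103 0.0034776774739081304 y [-0.02599226  0.02552958] tail+40 -0.08767781144949893
 plane slope x,y [0.00042021 0.01176984 0.08754399]
  y -0.018 cut x -86.6 160.0 251.0
  y -0.012 cut x -87.4 167.0 251.0
  y -0.006 cut x -87.6 162.0 250.0
  y 0 cut x -87.8 157.0 250.0
  y 0.006 cut x -88.0 161.0 250.0
  y 0.012 cut x -88.8 163.0 250.0
  y 0.018 cut x -89.0 172.0 250.0
[(np.float64(-0.12079122285763103), np.float64(-0.02644327567594126), np.float64(0.020242424566654163)), (np.float64(-0.09879122285763103), np.float64(-0.025428482010220507), np.float64(0.022156753533473857)), (np.float64(-0.07879122285763103), np.float64(-0.024178673498026326), np.float64(0.022617471778783867))]
w5 top z 0.08742464828428284 x range -0.05481436331571247 0.07625837578390651 y [-0.02489963  0.0233084 ] tail+40 -0.014520945767108766
 plane slope x,y [0.00037874 0.00030126 0.08737788]
  y -0.018 cut x -14.8 99.0 200.5
  y -0.012 cut x -14.8 98.0 194.0
  y -0.006 cut x -14.8 93.0 192.0
  y 0 cut x -14.6 88.0 199.0
  y 0.006 cut x -14.6 84.0 247.0
  y 0.012 cut x -14.6 86.0 222.5
  y 0.018 cut x -14.6 87.0 155.0
[(np.float64(-0.04681436331571247), np.float64(-0.024527494898673726), np.float64(0.022857187618696716)), (np.float64(-0.02481436331571247), np.float64(-0.02450523981234526), np.float64(0.02286388184527462)), (np.float64(-0.004814363315712465), np.float64(-0.024546980512443195), np.float64(0.02300482825053283))]
```

Request:
step_arm(
  steps=[
    {"dx": -1,"dy": 4,"dz": 0,"ax": 0,"ay": 0,"az": 0,"hand": 255},
    {"dx": -2,"dy": 8,"dz": 0,"ax": 0,"ay": 0,"az": 0,"hand": 255},
    {"dx": -2.6,"dy": 11,"dz": 0,"ax": 0,"ay": 0,"az": 0,"hand": 255},
    {"dx": -2.8,"dy": 12,"dz": 0,"ax": 0,"ay": 0,"az": 0,"hand": 255},
    {"dx": -2.8,"dy": 12,"dz": 0,"ax": 0,"ay": 0,"az": 0,"hand": 255},
    {"dx": -2.8,"dy": 12,"dz": 0,"ax": 0,"ay": 0,"az": 0,"hand": 255},
  ],
)

```text
t: 10.6
eef_pos: [0.54, -0.0939, 0.0627]
tool_rot: [-0.16, 1.57, 1.64]
ft_force: [1.2, -1.0, 5.5]
gripper_width: 0.543
```

```bash
python3 st.py; python3 - <<'E'
from h import *
K,T=c2w('wrist'); p,d=save('wrist','w6.png'); np.savez('pics/w6.npz',K=K,T=T)
p,d=save('scene','s6.png'); q=cv2.imread('pics/s6.png')[160:270,260:370]; cv2.imwrite('pics/s6c.png',cv2.resize(q,None,fx=5,fy=5,interpolation=cv2.INTER_CUBIC))
E
python3 cut.py w6
```

```text
10.6 [ 0.54   -0.0939  0.0627] [-0.175  0.43   1.918  0.     0.794  2.737] yaw -166.87 [-0.e+00  3.e-04 -1.e+00] F [ 1.2 -1.   5.5] M [-0.2  -0.12  0.03] 0.5428825403501117
w6 top z 0.08737987378783724 x range -0.04325058126497098 0.08767319732894405 y [-0.02490034  0.02334367] tail+40 -0.0030249812501050716
 plane slope x,y [-0.00162503  0.00105009  0.08734105]
  y -0.018 cut x -3.3 85.0 188.0
  y -0.012 cut x -3.3 90.0 197.0
  y -0.006 cut x -3.3 90.0 191.0
  y 0 cut x -3.3 91.0 189.0
  y 0.006 cut x -3.3 91.0 246.0
  y 0.012 cut x -3.3 92.0 216.0
  y 0.018 cut x -3.3 93.0 154.0
[(np.float64(-0.03525058126497098), np.float64(-0.02445656983140231), np.float64(0.02290264725102184)), (np.float64(-0.01325058126497098), np.float64(-0.02454398274439696), np.float64(0.02292091883324831)), (np.float64(0.006749418735029024), np.float64(-0.024624149750007363), np.float64(0.02291625291763723))]
```

View pics/s6c.png

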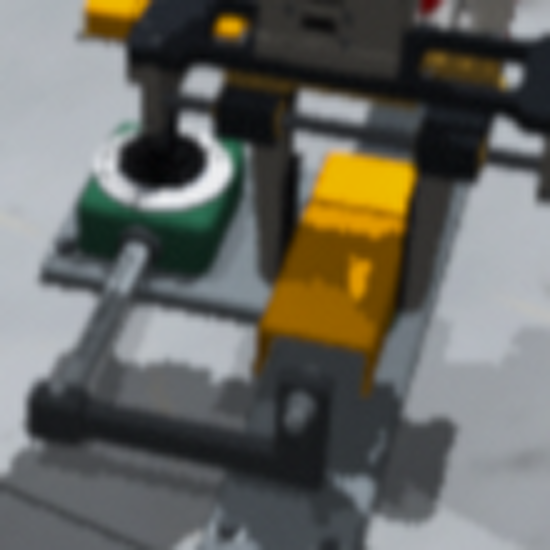

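View pics/w6.png

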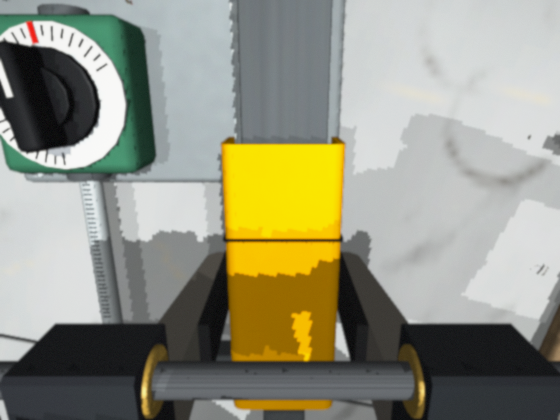

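Request:
step_arm(
  steps=[
    {"dx": -0.25,"dy": 1,"dz": 0,"ax": 0,"ay": 0,"az": 0,"hand": 255},
    {"dx": -0.35,"dy": 1.5,"dz": 0,"ax": 0,"ay": 0,"az": 0,"hand": 255},
    {"dx": -0.35,"dy": 1.5,"dz": 0,"ax": 0,"ay": 0,"az": 0,"hand": 255},
    {"dx": -0.35,"dy": 1.5,"dz": 0,"ax": 0,"ay": 0,"az": 0,"hand": 255},
  ],
)

```text
t: 11.1
eef_pos: [0.5397, -0.0926, 0.0626]
tool_rot: [-1.969, 1.571, -0.169]
ft_force: [0.1, -1.5, 5.6]
gripper_width: 0.544
```

```bash
python3 st.py
```

```text
11.1 [ 0.5397 -0.0926  0.0626] [-0.173  0.429  1.919  0.     0.793  2.74 ] yaw -166.87 [ 1.e-04 -0.e+00 -1.e+00] F [ 0.1 -1.5  5.6] M [-0.42 -0.14  0.05] 0.5435317850542405
```

Request:
step_arm(
  steps=[
    {"dx": -0.15,"dy": 0.7,"dz": 0,"ax": 0,"ay": 0,"az": 0,"hand": 255},
    {"dx": -0.15,"dy": 0.7,"dz": 0,"ax": 0,"ay": 0,"az": 0,"hand": 255},
    {"dx": -0.15,"dy": 0.7,"dz": 0,"ax": 0,"ay": 0,"az": 0,"hand": 255},
  ],
)

```text
t: 11.4
eef_pos: [0.5396, -0.092, 0.0626]
tool_rot: [-2.085, 1.571, -0.285]
ft_force: [1.2, -1.8, 5.3]
gripper_width: 0.544
```

```bash
python3 st.py;  python3 - <<'E'
from h import *
K,T=c2w('wrist'); p,d=save('wrist','w7.png'); np.savez('pics/w7.npz',K=K,T=T)
E
python3 cut.py w7
```

```text
11.4 [ 0.5396 -0.092   0.0626] [-0.172  0.429  1.92  -0.     0.793  2.741] yaw -166.87 [ 2.e-04 -1.e-04 -1.e+00] F [ 1.2 -1.8  5.3] M [-0.44 -0.14 -0.02] 0.5442657590478768
w7 top z 0.0873891982557227 x range -0.041390756051364726 0.08948568950727638 y [-0.02497579  0.02331543] tail+40 -0.0011179021505516931
 plane slope x,y [-0.00248217  0.00061015  0.08736423]
  y -0.018 cut x -1.4 94.0 190.0
  y -0.012 cut x -1.4 98.0 191.0
  y -0.006 cut x -1.4 97.0 190.0
  y 0 cut x -1.2 93.0 187.0
  y 0.006 cut x -1.4 98.0 246.0
  y 0.012 cut x -1.4 100.0 221.0
  y 0.018 cut x -1.2 97.0 154.0
[(np.float64(-0.033390756051364726), np.float64(-0.02444784173324974), np.float64(0.023012226447189987)), (np.float64(-0.011390756051364727), np.float64(-0.024507813766197976), np.float64(0.022902934988531305)), (np.float64(0.008609243948635277), np.float64(-0.024593682367595623), np.float64(0.02296451189118608))]
```

Request:
step_arm(
  steps=[
    {"dx": -0.1,"dy": 0.5,"dz": 0,"ax": 0,"ay": 0,"az": 0,"hand": 255},
    {"dx": -0.1,"dy": 0.5,"dz": 0,"ax": 0,"ay": 0,"az": 0,"hand": 255},
  ],
)

```text
t: 11.65
eef_pos: [0.5394, -0.0915, 0.0626]
tool_rot: [-2.696, 1.571, -0.896]
ft_force: [0.7, -2.3, 5.8]
gripper_width: 0.537
```

Request:
step_arm(
  steps=[
    {"dx": -0.1,"dy": 0.5,"dz": 0,"ax": 0,"ay": 0,"az": 0,"hand": 255},
    {"dx": -0.1,"dy": 0.5,"dz": 0,"ax": 0,"ay": 0,"az": 0,"hand": 255},
  ],
)

```text
t: 11.85
eef_pos: [0.5393, -0.091, 0.0626]
tool_rot: [-2.343, 1.571, -0.543]
ft_force: [-0.1, -2.5, 5.2]
gripper_width: 0.539
```

```bash
for i in 1 ; do python3 st.py; done;  python3 - <<'E'
from h import *
K,T=c2w('wrist'); p,d=save('wrist','w8.png'); np.savez('pics/w8.npz',K=K,T=T)
p,d=save('scene','s8.png'); q=cv2.imread('pics/s8.png')[160:270,260:370]; cv2.imwrite('pics/s8c.png',cv2.resize(q,None,fx=5,fy=5,interpolation=cv2.INTER_CUBIC))
E
python3 cut.py w8
```

```text
11.85 [ 0.5393 -0.091   0.0626] [-0.17   0.428  1.921 -0.     0.792  2.743] yaw -166.87 [ 1.e-04 -1.e-04 -1.e+00] F [-0.1 -2.5  5.2] M [-0.47 -0.19 -0.02] 0.5394439573235149
w8 top z 0.0873576586790044 x range -0.0403164082032647 0.09055109707502663 y [-0.02495336  0.02330005] tail+40 -9.492020249038391e-05
 plane slope x,y [-0.00246596  0.00110294  0.08733449]
  y -0.018 cut x -0.3 90.0 202.0
  y -0.012 cut x -0.3 92.0 192.0
  y -0.006 cut x -0.3 86.0 190.0
  y 0 cut x -0.3 92.0 190.0
  y 0.006 cut x -0.3 91.0 246.0
  y 0.012 cut x -0.3 90.0 219.0
  y 0.018 cut x -0.3 93.0 153.0
[(np.float64(-0.0323164082032647), np.float64(-0.024381570904547303), np.float64(0.022959803274833174)), (np.float64(-0.010316408203264703), np.float64(-0.024611485449213353), np.float64(0.022889249685604806)), (np.float64(0.009683591796735301), np.float64(-0.024564976560339142), np.float64(0.02297974326910092))]
```

View pics/s8c.png

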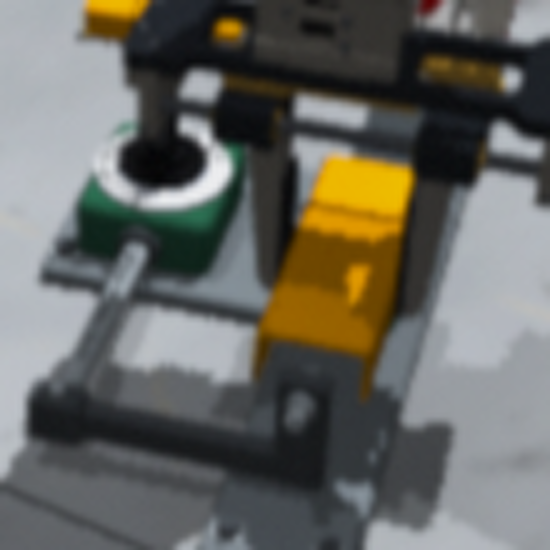

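Request:
step_arm(
  steps=[
    {"dx": -0.1,"dy": 0.4,"dz": 0,"ax": 0,"ay": 0,"az": 0,"hand": 255},
    {"dx": -0.1,"dy": 0.4,"dz": 0,"ax": 0,"ay": 0,"az": 0,"hand": 255},
  ],
)

```text
t: 12.15
eef_pos: [0.5392, -0.0906, 0.0626]
tool_rot: [-2.281, 1.571, -0.481]
ft_force: [1.1, -1.8, 5.4]
gripper_width: 0.541
```

Request:
step_arm(
  steps=[
    {"dx": 0,"dy": 0,"dz": 0,"ax": 0,"ay": 0,"az": 0,"hand": 255},
  ],
)

```text
t: 12.25
eef_pos: [0.5393, -0.0906, 0.0626]
tool_rot: [-2.286, 1.571, -0.486]
ft_force: [-0.1, -2.7, 5.9]
gripper_width: 0.542
```

```bash
python3 st.py; python3 - <<'E'
from h import *
# stop face from scene/top: find stop position now
for n in ('scene','top'):
    p,d=save(n,n+'9.png'); print(n,[(round(x['p'],2),np.round(x['location'],1).tolist()) for x in r.landmark_of('stop_face',n)[:3]],[(round(x['p'],2),np.round(x['location'],1).tolist()) for x in r.landmark_of('saw_edge',n)[:3]])
q=cv2.imread('pics/top9.png')[180:280,240:360]; cv2.imwrite('pics/top9c.png',cv2.resize(q,None,fx=6,fy=6,interpolation=cv2.INTER_CUBIC))
E
```

```text
12.25 [ 0.5393 -0.0906  0.0626] [-0.169  0.428  1.921 -0.     0.792  2.743] yaw -166.87 [ 2.e-04 -1.e-04 -1.e+00] F [-0.1 -2.7  5.9] M [-0.52 -0.12  0.01] 0.542402246003778
scene [(0.67, [323.6, 235.5])] [(0.8, [332.9, 212.7])]
top [(0.41, [314.4, 195.2])] []
```

View pics/top9c.png

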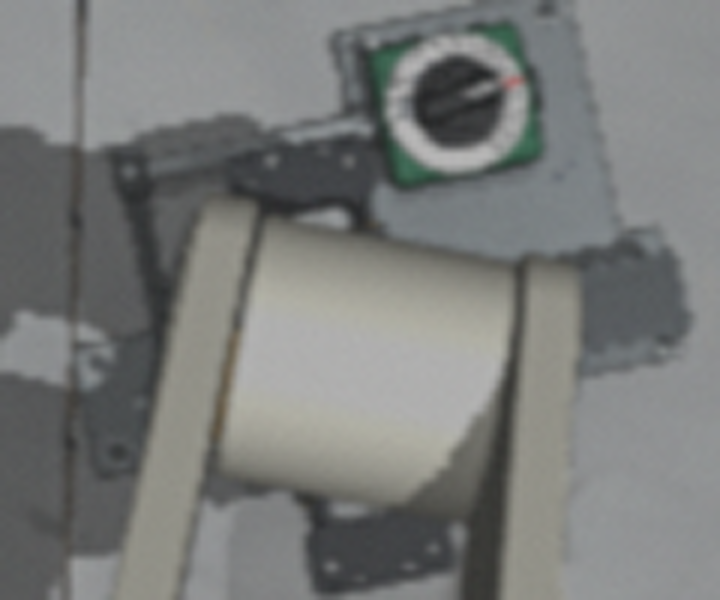

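Request:
step_arm(
  steps=[
    {"dx": -0.1,"dy": 0.4,"dz": 0,"ax": 0,"ay": 0,"az": 0,"hand": 255},
    {"dx": -0.1,"dy": 0.4,"dz": 0,"ax": 0,"ay": 0,"az": 0,"hand": 255},
  ],
)

```text
t: 12.75
eef_pos: [0.5392, -0.0905, 0.0626]
tool_rot: [-2.718, 1.57, -0.918]
ft_force: [0.5, -4.8, 4.6]
gripper_width: 0.543
```

```bash
python3 st.py; python3 - <<'E'
from h import *
# scene ortho-ish measurement of gap: crop around stop button, large
K,T=c2w('wrist'); p,d=save('wrist','w10.png'); np.savez('pics/w10.npz',K=K,T=T)
p,d=save('scene','s10.png'); q=cv2.imread('pics/s10.png')[215:265,295:350]; cv2.imwrite('pics/s10c.png',cv2.resize(q,None,fx=11,fy=11,interpolation=cv2.INTER_CUBIC))
E
python3 cut.py w10 | head -4
```

```text
12.75 [ 0.5392 -0.0905  0.0626] [-0.169  0.428  1.921 -0.     0.792  2.744] yaw -166.86 [ 3.e-04 -4.e-04 -1.e+00] F [ 0.5 -4.8  4.6] M [-0.81 -0.19 -0.01] 0.543155134250419
w10 top z 0.08737356487017447 x range -0.03985237104428563 0.09121300405502188 y [-0.02495149  0.02327234] tail+40 0.00043663441000582615
 plane slope x,y [-0.0027535   0.00073122  0.0873597 ]
  y -0.018 cut x 0.3 94.0 194.0
  y -0.012 cut x 0.3 93.0 187.5
```

View pics/s10c.png

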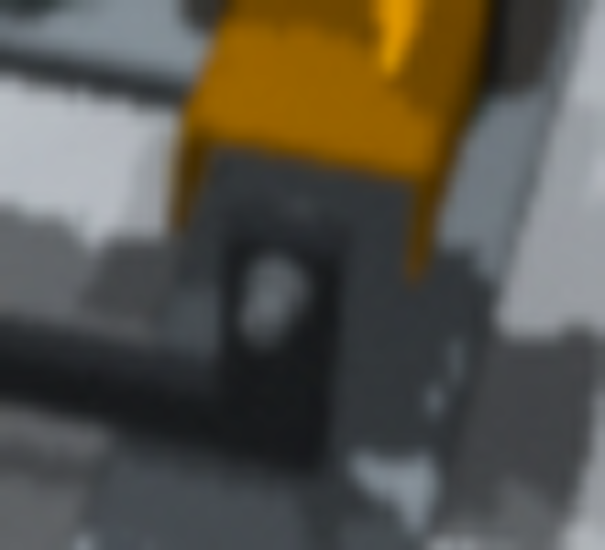

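Request:
step_arm(
  steps=[
    {"dx": 0,"dy": -0.2,"dz": 0.3,"ax": 0,"ay": 0,"az": 0,"hand": 255},
    {"dx": 0,"dy": -0.2,"dz": 0.6,"ax": 0,"ay": 0,"az": 0,"hand": 255},
    {"dx": 0,"dy": -0.2,"dz": 0.6,"ax": 0,"ay": 0,"az": 0,"hand": 255},
    {"dx": 0,"dy": -0.2,"dz": 0.6,"ax": 0,"ay": 0,"az": 0,"hand": 255},
  ],
)

```text
t: 13.25
eef_pos: [0.5389, -0.0905, 0.0627]
tool_rot: [1.204, 1.57, 3.004]
ft_force: [2.1, -4.1, -2.2]
gripper_width: 0.545
```

```bash
python3 st.py; python3 - <<'E'
from h import *
K,T=c2w('wrist'); p,d=save('wrist','w11.png'); np.savez('pics/w11.npz',K=K,T=T)
p,d=save('top','top11.png'); q=cv2.imread('pics/top11.png')[180:220,290:340]; cv2.imwrite('pics/top11c.png',cv2.resize(q,None,fx=12,fy=12,interpolation=cv2.INTER_CUBIC))
K,T=c2w('top'); np.savez('pics/top11.npz',K=K,T=T)
E
python3 cut.py w11; python3 dialm.py top11; python3 st.py
```

```text
13.25 [ 0.5389 -0.0905  0.0627] [-0.169  0.428  1.921 -0.     0.793  2.744] yaw -166.89 [-5.e-04  1.e-04 -1.e+00] F [ 2.1 -4.1 -2.2] M [-0.73 -0.52 -0.05] 0.5451222126109054
w11 top z 0.0874034859434867 x range -0.03981939637905963 0.09123559132308759 y [-0.02460236  0.02366925] tail+40 0.0004216324802671159
 plane slope x,y [0.00014139 0.00149834 0.08736063]
  y -0.018 cut x 0.2 103.0 193.0
  y -0.012 cut x 0.2 86.0 186.0
  y -0.006 cut x 0.2 89.0 190.0
  y 0 cut x 0.2 90.0 190.0
  y 0.006 cut x 0.2 89.0 245.0
  y 0.012 cut x 0.4 94.0 234.5
  y 0.018 cut x 0.4 94.0 153.0
[(np.float64(-0.03181939637905963), np.float64(-0.024056242684349614), np.float64(0.023276495496141063)), (np.float64(-0.009819396379059632), np.float64(-0.02420184389770022), np.float64(0.0232578866318889)), (np.float64(0.010180603620940372), np.float64(-0.024300328426480517), np.float64(0.023306727581868376))]
13.35 [ 0.5389 -0.0905  0.0627] [-0.169  0.428  1.921  0.     0.793  2.744] yaw -166.89 [-5.e-04  1.e-04 -1.e+00] F [ 2.8 -5.3 -1.3] M [-0.71 -0.46 -0.09] 0.5425219624952298Traceback (most recent call last):
  File "dialm.py", line 29, in <module>
    for n in sys.argv[1:]: run(n)
                           ~~~^^^
  File "dialm.py", line 9, in run
    nn,l,st,ce=cv2.connectedComponentsWithStats(red.astype(np.uint8)); k=1+st[1:,4].argmax(); rw=w(ce[k]);ys,xs=np.where(l==k);rl=cv2.fitLine(np.c_[xs,ys].astype(np.float32),1,0,.01,.01).ravel()
                                                                           ~~~~~~~~~~~~~~~^^
ValueError: attempt to get argmax of an empty sequence
```

View pics/top11c.png

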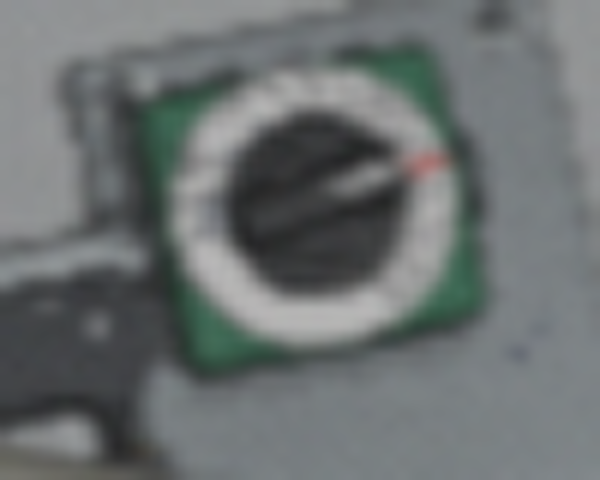

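Request:
step_arm(
  steps=[
    {"dx": 0,"dy": -0.3,"dz": -0.1,"ax": 0,"ay": 0,"az": 0,"hand": 255},
    {"dx": 0,"dy": -0.3,"dz": -0.1,"ax": 0,"ay": 0,"az": 0,"hand": 255},
    {"dx": 0,"dy": -0.3,"dz": -0.1,"ax": 0,"ay": 0,"az": 0,"hand": 255},
    {"dx": 0,"dy": -0.3,"dz": -0.1,"ax": 0,"ay": 0,"az": 0,"hand": 255},
  ],
)

```text
t: 13.75
eef_pos: [0.5387, -0.0906, 0.0628]
tool_rot: [1.049, 1.57, 2.848]
ft_force: [0.5, -1.1, -2.4]
gripper_width: 0.539
```

```bash
python3 st.py; python3 - <<'E'
from h import *
K,T=c2w('wrist'); p,d=save('wrist','w12.png'); np.savez('pics/w12.npz',K=K,T=T)
p,d=save('scene','s12.png'); q=cv2.imread('pics/s12.png')[160:270,260:370]; cv2.imwrite('pics/s12c.png',cv2.resize(q,None,fx=5,fy=5,interpolation=cv2.INTER_CUBIC))
E
python3 cut.py w12; python3 st.py
```

```text
13.75 [ 0.5387 -0.0906  0.0628] [-0.17   0.428  1.921  0.     0.793  2.743] yaw -166.87 [-9.e-04  3.e-04 -1.e+00] F [ 0.5 -1.1 -2.4] M [-0.38 -0.28  0.03] 0.5388848948546922
w12 top z 0.08744635634346626 x range -0.03985815301546593 0.09119335891877593 y [-0.02442138  0.0238558 ] tail+40 0.00033661557116095725
 plane slope x,y [0.00082279 0.0021828  0.08738811]
  y -0.018 cut x 0.1 86.0 194.0
  y -0.012 cut x 0.1 94.0 186.5
  y -0.006 cut x 0.1 98.0 190.0
  y 0 cut x 0.3 99.0 190.0
  y 0.006 cut x 0.3 94.0 246.0
  y 0.012 cut x 0.3 99.0 240.0
  y 0.018 cut x 0.3 99.0 154.0
[(np.float64(-0.03185815301546593), np.float64(-0.02391998696058816), np.float64(0.023495221101285848)), (np.float64(-0.009858153015465929), np.float64(-0.024002116956595956), np.float64(0.023468249942129205)), (np.float64(0.010141846984534075), np.float64(-0.024105238243705782), np.float64(0.023582829860790383))]
13.85 [ 0.5386 -0.0907  0.0628] [-0.17   0.428  1.921  0.     0.793  2.743] yaw -166.87 [-9.e-04  2.e-04 -1.e+00] F [ 0.3 -1.4 -2.2] M [-0.34 -0.19 -0.02] 0.5422702199094384
```

View pics/s12c.png

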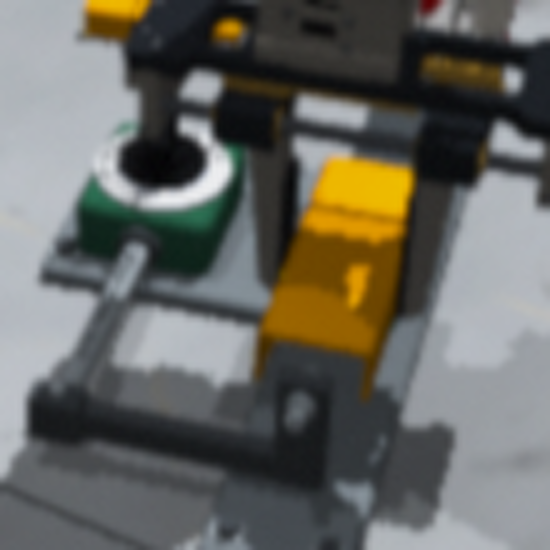

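Request:
step_arm(
  steps=[
    {"dx": 0,"dy": 0,"dz": -0.3,"ax": 0,"ay": 0,"az": 0,"hand": 255},
    {"dx": 0,"dy": 0,"dz": -0.3,"ax": 0,"ay": 0,"az": 0,"hand": 255},
    {"dx": 0,"dy": 0,"dz": -0.3,"ax": 0,"ay": 0,"az": 0,"hand": 255},
    {"dx": 0,"dy": 0,"dz": -0.3,"ax": 0,"ay": 0,"az": 0,"hand": 255},
  ],
)

```text
t: 14.25
eef_pos: [0.5388, -0.0906, 0.0628]
tool_rot: [0.844, 1.57, 2.644]
ft_force: [-1.7, -1.0, -0.2]
gripper_width: 0.543
```

```bash
python3 st.py; python3 - <<'E'
from h import *
K,T=c2w('wrist'); p,d=save('wrist','w13.png'); np.savez('pics/w13.npz',K=K,T=T)
E
python3 cut.py w13|head -6; python3 st.py
```

```text
14.25 [ 0.5388 -0.0906  0.0628] [-0.169  0.428  1.921  0.     0.793  2.743] yaw -166.88 [-5.e-04  3.e-04 -1.e+00] F [-1.7 -1.  -0.2] M [-0.09  0.07 -0.04] 0.54272597253992
w13 top z 0.087437379607188 x range -0.03985761115131002 0.09160230976869067 y [-0.02454068  0.02372563] tail+40 0.00038565147739603317
 plane slope x,y [0.00032315 0.00159478 0.08738321]
  y -0.018 cut x 0.1 96.0 194.0
  y -0.012 cut x 0.1 93.0 184.5
  y -0.006 cut x 0.1 98.0 190.0
  y 0 cut x 0.1 98.0 190.0
14.3 [ 0.5389 -0.0906  0.0628] [-0.169  0.428  1.921  0.     0.793  2.743] yaw -166.88 [-4.e-04  3.e-04 -1.e+00] F [-1.3  0.4 -1.3] M [-0.01  0.13 -0.  ] 0.5409139442200912
```

Everything is settled: the channel is flat, straight, at the line and held with light forces. I'm handing in now.

```bash
python3 - <<'E'
from h import *
print(r.hand_in()); 
E
```

```text
the job is handed in; nothing more can be done
None
```

I turned the dial to the red mark, then slid the channel out along the bed until it lightly touched the length stop. I handed it in at about 14.3 s of the 58 s, still gripped at its centre with 30 N.

**Dial:** I turned it about 101° clockwise. After release, the wrist camera put the pointer at −68.6° and the red mark between −68.5° and −69.3°. The last top picture, taken with the channel against the stop, still showed the pointer on the mark. My script's numeric recheck on that picture failed because it could not pick out the red mark, so that check was by eye.

**Channel:**

| Last check | Result |
|---|---|
| Scribed line past the sawing edge | 0.1 mm |
| Alignment with the block | straight to within about 0.3°; it started about 3° skewed |
| Top slope along its length | about 0.0003 |
| Top slope across its width | about 0.0016, roughly 0.1° |
| Top height | 87.4 mm (text gives 88 mm) |
| Wrist force | about 2 N |

- **Edge position:** I worked out the sawing edge from the dial axis and the block's direction, which I trust to only 1–2 mm. Touching the stop at about the same place supports the 0.1 mm figure.
- **Adjustment before handing in:** at contact the force along the slide read about 5 N, noisy by 1–2 N and under the 7 N at which the stop gives way. I backed off slightly and eased the downward press, which had been tipping the leading end down a little.

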